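# Clear and open the parts-washer filter housing

### The job

With the scraper block, wipe the four loose steel chips off the cover of the filter housing into the tray beside it, and stand the scraper back on the bench. Then try the cover with a tug before touching the release tab: if it is caught, slide the tab all the way to free it. Lift the cover to about 45 degrees and finish while still holding it there; leave the other things on the bench alone and do not touch the chips with the gripper.

Things in the scene. Friction and masses are not known exactly. Their poses are not given: they have to be found in the camera images.
- housing: Fixed green sheet-metal filter housing, a box 240 (x) by 240 (y) by 86 mm high, placed and turned differently each time. Along its +y side a lower block (55 mm high, 160 mm long, reaching y = 180 mm) carries the release tab. Origin: centre of the box's underside, on the bench. Its x points from the handle side to the hinge side. 'Housing frame' below: mm from this origin along its axes.
- cover (a joint): Angle of the hinged cover, rad: 0 shut, grows as the handle side (-x) rises, at most 1.35. 0.6 kg; it always falls shut when let go. A bolt hidden inside may hold it shut at the start; this cannot be seen, only felt: a caught cover still rises through its play of about 0.02 rad (4 mm at the handle), then stops hard; a free one keeps rising.
- cover_handle (a point): Middle of the steel bar handle on the cover: a round bar 12 mm thick, 100 mm long along the housing's y, on two end posts. Shut, it lies at x -85, y 0, z 131 in the housing frame: its middle line is 39 mm above the cover's upper face. Pinched from its x sides it turns freely between the fingers as the cover swings.
- cover_hinge (a point): Middle of the cover's hinge line, which runs along the housing's y at x 120, z 86 in the housing frame; the shut handle bar is 205 mm before it and 45 mm above it. The cover is a flat grey plate 245 (x) by 254 (y) by 6 mm; shut, its upper face is 92 mm above the bench and spans x -125 to 120, y -132 to 122 in the housing frame.
- release (a joint): Travel of the release tab in m: 0 as found at the start, grows as it slides along the housing's +x, 0.030 at its stop. Needs about 2 N and stays where left. It draws the hidden bolt clear of the cover if it is slid at least 0.020 while the cover is down and not being pulled.
- release_top (a point): Centre of the top face of the release tab, an upright steel tab 18 (x) by 14 (y) by 40 mm high standing on the side block (the block's top is 55 mm above the bench); at the start this point lies at x -38, y 155, z 95 in the housing frame.
- tray: Fixed open steel tray right beside the housing's -y side, just under the cover's edge, 240 (x) by 140 (y) mm, walls 35 mm high and 4 mm thick; origin: centre of its underside; turned as the housing is. Its centre is at about y -195 in the housing frame.
- scraper_mid (a point): Centre of the loose scraper block, 30 mm above its underside. A dark steel foot 130 (x) by 36 (y) by 14 mm high carries a wooden grip 70 (x) by 24 (y) mm that reaches up to 60 mm above the underside. 0.16 kg. Grip it across its 24 mm (its y). It starts in one of two places on the housing's +y side, the jar in the other.
- chip0_mid (a point): Centre of a loose flat steel chip, 20 by 15 by 5 mm, 12 g, lying on the cover's hinge-side part (x -10 to 70, y -90 to 60 in the housing frame).
- chip1_mid (a point): Centre of a loose flat steel chip, 20 by 15 by 5 mm, 12 g, lying on the cover's hinge-side part (x -10 to 70, y -90 to 60 in the housing frame).
- chip2_mid (a point): Centre of a loose flat steel chip, 20 by 15 by 5 mm, 12 g, lying on the cover's hinge-side part (x -10 to 70, y -90 to 60 in the housing frame).
- chip3_mid (a point): Centre of a loose flat steel chip, 20 by 15 by 5 mm, 12 g, lying on the cover's hinge-side part (x -10 to 70, y -90 to 60 in the housing frame).
- jar: Bystander, to be left alone: closed grey jar, 66 mm across, 75 mm high, loose; origin at its underside's centre.
- spanner: Bystander, to be left alone: spanner, 170 mm long, lying loose; origin at its underside's centre.
- bush: Bystander, to be left alone: upright steel bush, 38 mm across, 40 mm high, loose; origin at its underside's centre.
- pulley: Bystander, to be left alone: aluminium pulley, 64 mm across, 30 mm high, loose; origin at its underside's centre.
- canister: Bystander, to be left alone: blue oil-filter canister, 76 mm across, 92 mm high, loose; origin at its underside's centre.
- spray: Bystander, to be left alone: white can, 60 mm across, 130 mm high, loose; origin at its underside's centre.

How it is judged:
By the outcome, as a careful person would: the job done as asked, in the order asked, and still so for the second after the job is handed in, while the arm keeps its last pose, push and grip.
It also fails if it takes over 72 s, if anything falls off the work surface, if the arm or the gripper's body presses on something with over 40 N, if the wrist force passes 120 N, or if a joint passes its speed limit or range.

### The arm

A 6-joint arm with a two-finger parallel gripper is mounted at the origin on the work surface. World frame = base frame: x ahead of the robot, y to its left, z up, the work surface at z = 0. Lengths are in m, angles in rad, forces in N, time in s.
With the tool pointing down it reaches from about 0.375 to 0.75 m from the base axis. Payload 9 kg.
Tool frame: the origin (TCP) lies on the centre line of the jaws, within the pads' length; the fingertips stand 17 mm ahead of it and the grasp point (between the pads) lies 2 mm behind it; x points along the fingers, y is the direction in which the jaws open and shut, and the axes are right-handed (so a half turn about x gives the same grasp; the last joint's range is limited). The gripper opens to 85 mm and grips with 20 to 120 N. Pads are 22 mm wide; open, the fingers measure 114 mm over their backs; the gripper's body (76 mm by 85 mm) begins 54 mm behind the grasp point. The pads swing forward as they close: fully open they stand 13 mm farther back than shut.
Start: joints at [1.002, 0.104, 0.097, 1.564, 0, 1.353], TCP at [0.206, 0.563, 0.213] pointing down, gripper open.
Joint ranges: [-2.99, 2.99], [-0.84, 1.86], [-1.1, 1.16], [-1.84, 2.11], [-1.51, 1.56], [-3.14, 3.14]. Speed limits (rad/s): [2.22, 2.22, 2.57, 3.14, 3.14, 3.14].

### API

Orientations are given as a unit quaternion [w, x, y, z].
In Python, from bench import get_obs, grab_frame, sign_off, search_frame, cut_out gives the robot as it stands.
- The arm moves only by the tool play_rows, never from a script. Its argument "plan" is a list of rows, each a list of 4 numbers: the shift along the tool's x, y, z in m, then the turn about the tool's x in rad. A call has 1 to 10 rows; each row is the pose to reach, as a shift and turn from the pose measured when the call began, along the tool's axes at that moment; what a row does not reach only later rows make up. A row lasts 1/10 s, in which the tool goes at most 50 mm and 8.59 degrees, less where a joint would pass 70% of its speed; a pose out of reach is approached as far as the arm can. A call with a gripper value outside its range is refused whole. "fingers" is the gripper command: -1 is fully open, 1 is shut, values between are in proportion, set as the call begins (left out, the last holds). The fingers move at their own pace and stop on an object; "force" is the grip in N (left out, the last holds). Time passes only in rows, so rows that repeat a pose let the fingers close. It gives the time, the measured TCP pose, the force and the opening at its end, in the units of the state.
- get_obs(): the state, without advancing time (a new reading comes with each control period).
- grab_frame(name): name is "side" or "top"; returns a dict with "frame" (400x640x3 uint8, red, green, blue), "K" (3x3 intrinsics, pixels), "k1" (the pictures are not rectified: a ray, as slopes to the right and down, at radius r is drawn at 1 + k1 r^2 times it, then the intrinsics apply), "R" (3x3) and "t" (3): a world point X has camera coordinates R X + t. Camera axes: x right, y down, z forward; pixel columns grow to the right and rows downward; lengths in m; the calibration is good to about 2 mm. A picture is of the moment at which its call begins. There is no depth.
- sign_off(): hands the job in, once; it reports no verdict.
Trained networks look in the newest picture that a camera, given by its name, has taken for a name from the list of things; names that differ only in an ending like _2 or _b are one class to them, and where a whole thing is asked for, a point or a joint stands for the part that bears it (a point fixed in the world has none). Each returns a list of dicts, best first, with "confidence" (0 to 1); they miss things now and then, are a little off and sometimes report something else, mostly with a low value. They report only what shows in the picture. A call takes as long as a camera call.
- search_frame(camera, query): "bbox" ([left, top, width, height] in pixels, round what is visible of it).
- cut_out(camera, query): "mask" (400x640 bool, what is visible of it) and "bbox" ([left, top, width, height] in pixels, round what is visible of it).
The state is a dict: "time": time; "joint_pos": joint angles; "qd": joint speeds; "effort": joint torques, N m; "tcp_pos": TCP position; "tool_rot": TCP orientation; "ft_force": force on the tool from outside, world axes, zero at the start; "ft_torque": the same for the moment, N m; "grip_width": finger opening in m.
Only numpy, scipy, OpenCV 4.12 (cv2) and the standard library are available. Lean on these libraries where they do the work, as an engineer would, in place of code of your own. Each camera call takes 0.05 s, during which the arm holds its last target.

## Working session

There is one attempt and no reset: what is moved stays moved. The work goes in short steps, Python scripts to look and compute and a tool call to move; the robot and the scene stay as the last step left them, time stands still between calls to the robot, and variables do not carry over. Pictures are saved under pics/ and viewed, and the job is handed in when it is done.

Besides the shell and the picture viewer there is one more tool, called after ">>>" as name(argument=value, ...) on one line, values as JSON. play_rows: Moves the arm, as the interface text tells. Its arguments: {"type":"object","properties":{"plan":{"type":"array"},"fingers":{"type":"number"},"force":{"type":"number"}},"required":["plan"]}

```bash
mkdir -p pics; ls; python3 - <<'E'
from bench import *
import cv2
print(get_obs())
for n in("side","top"):
    f=grab_frame(n); cv2.imwrite(f"pics/{n}0.png",f["frame"][:,:,::-1]); print(n,f["K"],f["k1"],f["R"],f["t"])
E
```

```text
pics
{'time': 0.0, 'joint_pos': array([ 1.00228866e+00,  1.04710926e-01,  9.64881392e-02,  1.56387959e+00,
       -6.52434154e-06,  1.35309188e+00]), 'qd': array([-0.00124868, -0.00073801,  0.00130967, -0.00011865, -0.000458  ,
        0.00029   ]), 'effort': array([ 1.31019831e-03, -5.56932306e+01,  5.03647614e+01,  1.68783573e-02,
       -5.14310250e-04, -3.83267127e-05]), 'tcp_pos': array([0.20599853, 0.56316495, 0.21172591]), 'tool_rot': array([ 0.69608242,  0.12296523,  0.69643192, -0.12382007]), 'ft_force': array([ 0.29324295, -0.13098794, -0.19996933]), 'ft_torque': array([-0.01500431, -0.08812627, -0.07711296]), 'grip_width': 0.08528198146498532}
side [[380.53622505   0.         324.38246106]
 [  0.         380.53622505 194.14837404]
 [  0.           0.           1.        ]] -0.00585391066099625 [[ 0.85421724 -0.51990989 -0.00257252]
 [-0.38011659 -0.62114436 -0.6853401 ]
 [ 0.35471719  0.58640719 -0.7282186 ]] [-0.43770468  0.25897682  1.27396148]
top [[377.97012284   0.         324.96717859]
 [  0.         377.97012284 199.81812509]
 [  0.           0.           1.        ]] 0.028421617840540963 [[ 0.02454273 -0.99969345  0.00326527]
 [-0.98357598 -0.02473102 -0.17879223]
 [ 0.17881818  0.00117641 -0.98388143]] [-0.05283339  0.50968407  1.12517562]
```

View pics/side0.png

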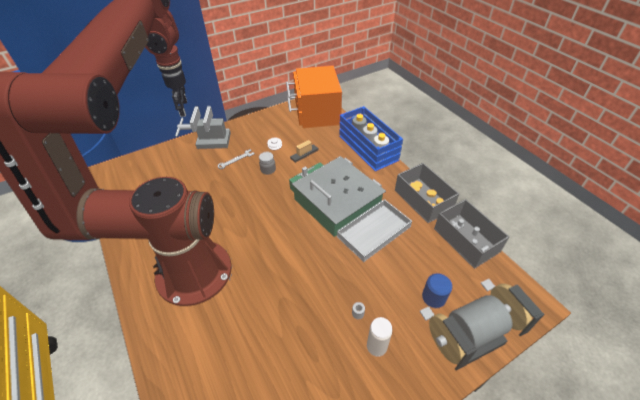

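View pics/top0.png

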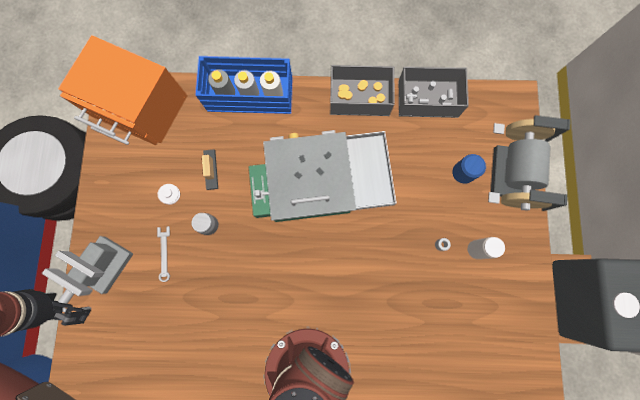

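```bash
python3 - <<'E'
from bench import *
for c in("top","side"):
  for q in["housing","cover","cover_handle","release_top","tray","scraper_mid","chip0_mid","jar","spanner","bush","pulley","canister","spray"]:
    print(c,q,[(round(d["confidence"],2),[int(v) for v in d["bbox"]]) for d in search_frame(c,q)][:5])
print(get_obs()["time"])
E
```

```text
top housing [(0.85, [249, 129, 104, 92])]
top cover [(0.87, [260, 133, 96, 87])]
top cover_handle [(0.82, [262, 134, 93, 85])]
top release_top [(0.67, [253, 188, 15, 13]), (0.63, [467, 237, 31, 18])]
top tray [(0.76, [346, 130, 49, 79])]
top scraper_mid [(0.69, [203, 152, 12, 40])]
top chip0_mid []
top jar [(0.67, [193, 211, 26, 24])]
top spanner [(0.77, [160, 229, 8, 48]), (0.35, [253, 189, 16, 12])]
top bush [(0.64, [434, 238, 17, 14])]
top pulley [(0.67, [157, 182, 19, 21])]
top canister [(0.56, [450, 154, 37, 30])]
top spray [(0.97, [466, 237, 38, 19]), (0.49, [158, 184, 20, 20])]
side housing [(0.82, [288, 158, 99, 79]), (0.73, [292, 154, 94, 69])]
side cover [(0.84, [295, 156, 91, 71]), (0.27, [262, 150, 15, 24])]
side cover_handle [(0.8, [292, 154, 91, 68])]
side release_top []
side tray [(0.69, [339, 202, 70, 58])]
side scraper_mid [(0.56, [289, 139, 30, 20]), (0.33, [268, 137, 12, 11])]
side chip0_mid []
side jar [(0.69, [261, 154, 16, 18])]
side spanner [(0.45, [219, 151, 27, 19])]
side bush [(0.76, [346, 301, 21, 21])]
side pulley []
side canister [(0.97, [418, 274, 35, 35])]
side spray [(0.94, [366, 315, 27, 39])]
1.4
```

```bash
cat > h.py <<'E'
import numpy as np, cv2
from bench import *
def proj(f,X):
    X=np.atleast_2d(X); c=X@f["R"].T+f["t"]; s=c[:,:2]/c[:,2:]; r2=(s**2).sum(1,keepdims=True)
    s=s*(1+f["k1"]*r2); return s*f["K"][0,0]+f["K"][:2,2]
def back(f,uv,z):
    s0=(np.array(uv,float)-f["K"][:2,2])/f["K"][0,0]; s=s0.copy()
    for _ in range(10): s=s0/(1+f["k1"]*(s**2).sum())
    d=f["R"].T@np.r_[s,1]; o=-f["R"].T@f["t"]; return o+d*(z-o[2])/d[2]
def crop(f,x,y,w,h,k,name):
    cv2.imwrite(name,cv2.resize(f["frame"][y:y+h,x:x+w,::-1],None,fx=k,fy=k,interpolation=cv2.INTER_CUBIC))
E
python3 - <<'E'
from h import *
f=grab_frame("top"); crop(f,190,120,215,110,3.7,"pics/t1.png")
g=grab_frame("side"); crop(g,250,125,165,135,4.4,"pics/s1.png")
import pickle; pickle.dump((f,g),open("fr.pkl","wb"))
E
```

```text
(no output)
```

View pics/t1.png

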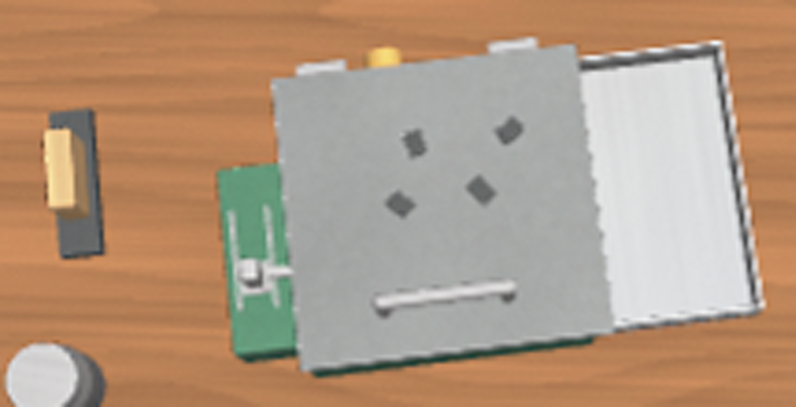

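View pics/s1.png

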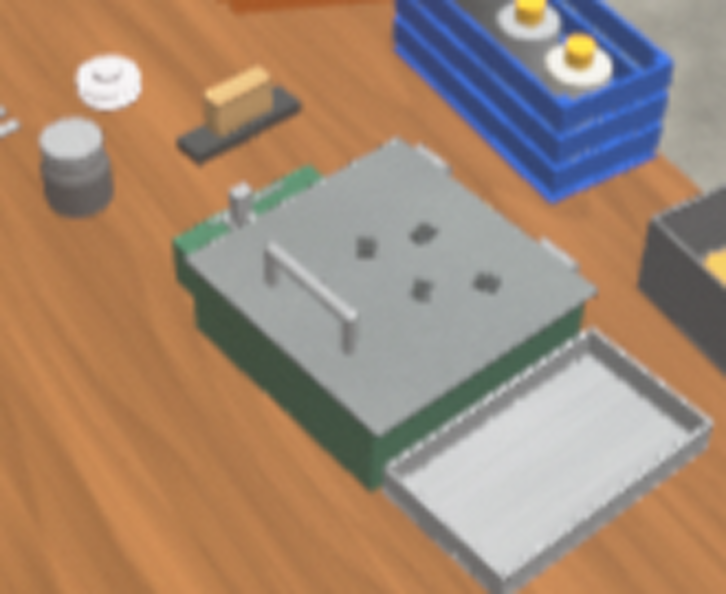

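```bash
cat > fit.py <<'E'
from h import *; import pickle
from scipy.optimize import least_squares
f,g=pickle.load(open("fr.pkl","rb"))
T=lambda c:(np.array(c)+.5)/3.7-.5+[190,120]
S=lambda c:(np.array(c)+.5)/4.4-.5+[250,125]
tc=T([(273,80),(578,46),(613,330),(302,370)]); sc=S([(397,140),(595,291),(376,435),(185,255)])
L=np.array([(120,122,92),(120,-132,92),(-125,-132,92),(-125,122,92)])/1e3
def W(p,l):
    l=np.atleast_2d(l); c,s=np.cos(p[2]),np.sin(p[2]); return np.c_[p[0]+c*l[:,0]-s*l[:,1],p[1]+s*l[:,0]+c*l[:,1],l[:,2]]
res=lambda p:np.r_[(proj(f,W(p,L))-tc).ravel(),(proj(g,W(p,L))-sc).ravel()]
r=least_squares(res,[.5,0,0.1]);P=r.x
if __name__=="__main__":
    print(P,res(P).round(1))
    for one in (0,1):
        q=least_squares(lambda p:res(p)[8*one:8*one+8],P).x; print(one,q)
    inv=lambda w:(np.array([[np.cos(P[2]),np.sin(P[2])],[-np.sin(P[2]),np.cos(P[2])]])@(w[:2]-P[:2])*1e3).round(1)
    for n,cc in (("chip top",[(415,144),(509,130),(400,205),(482,190)]),):
        for c in cc: print(n,inv(back(f,T(c),.0945)))
    for c in [(367,248),(424,234),(422,290),(487,283)]: print("chip side",inv(back(g,S(c),.0945)))
    print("handle",inv(back(f,T((383,300)),.131)),inv(back(f,T((510,289)),.131)),inv(back(g,S((272,248)),.131)),inv(back(g,S((350,318)),.131)))
    print("tab",inv(back(f,T((250,272)),.095)),inv(back(g,S((240,192)),.095)))
    print("grip T");G=[back(f,T(c),.06) for c in [(45,130),(71,128),(79,207),(53,211)]]
    for q in G: print(q.round(4),inv(q))
    print("foot T");
    for c in [(50,112),(93,109),(104,252),(62,258)]: q=back(f,T(c),.01);print(q.round(4),inv(q))
    print("grip S")
    for c in [(205,100),(262,68),(272,83),(216,112)]: q=back(g,S(c),.06);print(q.round(4),inv(q))
    print("foot S")
    for c in [(178,143),(198,152),(300,102),(283,92)]: q=back(g,S(c),.014);print(q.round(4),inv(q))
E
python3 fit.py
```

```text
[0.57905219 0.01453375 0.14309246] [-0.  -0.3 -0.  -0.3  1.1  1.2 -0.4  0.4  0.4 -1.2  0.7 -0.7  0.1 -0.3
 -0.5  0. ]
0 [0.57990116 0.01501622 0.14439382]
1 [0.57720542 0.01285374 0.14088363]
chip top [50.2 11.4]
chip top [ 53.  -66.4]
chip top [ 0.7 29. ]
chip top [  5.3 -38.5]
chip side [ 0.  26.1]
chip side [49.   7.8]
chip side [  3.1 -41.1]
chip side [ 50.5 -69.8]
handle [-82.5  48.6] [-85.4 -50.2] [-84.5  48.5] [-85.7 -52.9]
tab [-40.4 154.4] [-41.1 151. ]
grip T
[0.6412 0.3468 0.06  ] [108.9 320. ]
[0.6436 0.3252 0.06  ] [108.2 298.3]
[0.5754 0.3133 0.06  ] [ 39.  296.2]
[0.5715 0.3345 0.06  ] [ 38.1 317.8]
foot T
[0.6727 0.3608 0.01  ] [142.1 329.4]
[0.6765 0.3234 0.01  ] [140.5 291.8]
[0.5481 0.3043 0.01  ] [ 10.6 291.2]
[0.5418 0.34   0.01  ] [  9.6 327.4]
grip S
[0.569  0.3237 0.06  ] [ 34.2 307.5]
[0.6405 0.3376 0.06  ] [106.9 311. ]
[0.6373 0.3122 0.06  ] [100.1 286.3]
[0.5695 0.3024 0.06  ] [ 31.6 286.3]
foot S
[0.5392 0.3298 0.014 ] [  5.5 317.8]
[0.5497 0.3078 0.014 ] [ 12.7 294.5]
[0.6735 0.3209 0.014 ] [137.2 289.8]
[0.6668 0.3435 0.014 ] [133.8 313.1]
```

```bash
cat > mv.py <<'E'
from h import *
from scipy.spatial.transform import Rotation as Ro
P=np.array([.579,.0145,.1431])
def hw(x,y,z):
    c,s=np.cos(P[2]),np.sin(P[2]); return np.array([P[0]+(c*x-s*y)/1e3,P[1]+(s*x+c*y)/1e3,z/1e3])
def st():
    o=get_obs(); q=o["tool_rot"]; R=Ro.from_quat([q[1],q[2],q[3],q[0]]).as_matrix(); return o,R
def to(w,jaw=None):
    """shift and turn to world w with tool y along jaw angle (world, mod pi)"""
    o,R=st(); d=R.T@(w-o["tcp_pos"]); t=0
    if jaw is not None:
        v=R.T@np.array([np.cos(jaw),np.sin(jaw),0]); t=np.arctan2(v[2],v[1]); t=(t+np.pi/2)%np.pi-np.pi/2
    return d.round(4),round(t,3)
def show():
    o,R=st(); c,s=np.cos(P[2]),np.sin(P[2]); d=o["tcp_pos"][:2]-P[:2]
    print("t",round(o["time"],2),"tcp",o["tcp_pos"].round(4),"hous",(np.array([c*d[0]+s*d[1],c*d[1]-s*d[0]])*1e3).round(1),"F",o["ft_force"].round(1),"w",o["grip_width"].round(4),"j",o["joint_pos"].round(2)); print(R.round(3))
YJ=P[2]+np.pi/2; XJ=P[2]
E
python3 - <<'E'
from mv import *
show(); w=hw(74,306,200); print(w,to(w,YJ),to(w,XJ))
E
```

```text
Traceback (most recent call last):
  File "mv.py", line 16, in show
    print("t",round(o["time"],2),"tcp",o["tcp_pos"].round(4),"hous",(np.array([c*d[0]+s*d[1],c*d[1]-s*d[0]])*1e3).round(1),"F",o["ft_force"].round(1),"w",o["grip_width"].round(4),"j",o["joint_pos"].round(2)); print(R.round(3))
                                                                                                                                                          ^^^^^^^^^^^^^^^^^^^^^
AttributeError: 'float' object has no attribute 'round'
```

```bash
sed -i 's/o\["grip_width"\].round(4)/round(o["grip_width"],4)/' mv.py
python3 - <<'E'
from mv import *
show(); w=hw(74,306,200); print(w,to(w,YJ),to(w,XJ))
E
```

```text
t 1.5 tcp [0.2062 0.5635 0.2125] hous [-290.7  596.6] F [-0.3 -0.2 -0.4] w 0.0855 j [ 1.    0.1   0.1   1.56 -0.    1.35]
[[ 0.     0.344  0.939]
 [ 0.     0.939 -0.344]
 [-1.     0.     0.   ]]
[0.60860432 0.32792556 0.2       ] (array([ 0.0125, -0.0829,  0.4589]), np.float64(-0.494)) (array([ 0.0125, -0.0829,  0.4589]), np.float64(1.077))
```

>>> play_rows(plan=[[0.0,-0.009,0.048,-0.05],[0.0,-0.018,0.096,-0.11],[0.0,-0.027,0.144,-0.16],[0.0,-0.036,0.192,-0.22],[0.0,-0.045,0.24,-0.27],[0.0,-0.054,0.288,-0.33],[0.0,-0.063,0.336,-0.38],[0.0,-0.072,0.384,-0.44],[0.0,-0.081,0.432,-0.49],[0.0,-0.083,0.459,-0.494]], fingers=-1, force=60)

```text
time: 2.5
tcp_pos: [0.6115, 0.325, 0.212]
tool_rot: [0.705, -0.05, 0.705, 0.05]
ft_force: [0.2, 0.6, 0.8]
grip_width: 0.0856
```

```bash
python3 - <<'E'
from mv import *
show(); w=hw(74,306,40); print(to(w,YJ))
f=grab_frame("top"); crop(f,150,110,215,110,3.7,"pics/t2.png")
E
```

```text
t 2.5 tcp [0.6115 0.325  0.212 ] hous [ 76.5 302.6] F [0.2 0.6 0.8] w 0.0856 j [ 0.3   0.4   0.44  1.61 -0.    0.16]
[[ 0.    -0.142  0.99 ]
 [-0.     0.99   0.142]
 [-1.    -0.     0.   ]]
(array([ 0.172 ,  0.0034, -0.0025]), np.float64(-0.001))
```

View pics/t2.png

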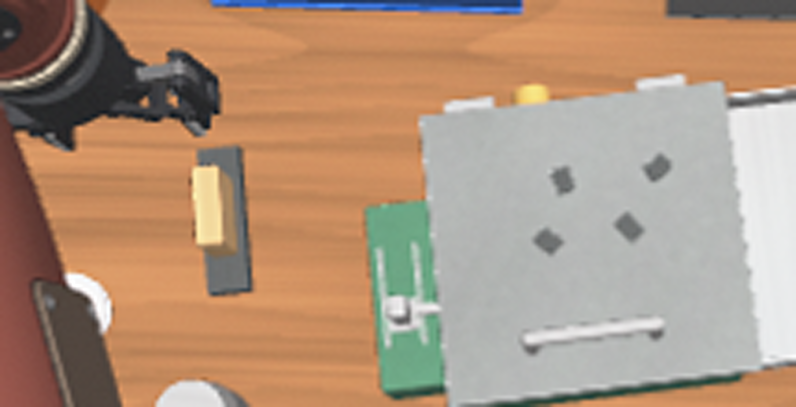

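```bash
python3 - <<'E'
from mv import *
f=grab_frame("top"); o,R=st(); T=lambda p:((p-[150,110])*3.7).round(0)
for dz in (-.017,0,.1): print(T(proj(f,o["tcp_pos"]+[0,0,dz])))
print(T(proj(f,hw(74,306,60))))
g=grab_frame("side"); crop(g,230,40,165,135,4.4,"pics/s2.png"); print((proj(g,o["tcp_pos"])-[230,40])*4.4)
E
```

```text
[[160. 151.]]
[[153. 144.]]
[[100.  97.]]
[[211. 204.]]
[[322.44900048 327.53714429]]
```

View pics/s2.png

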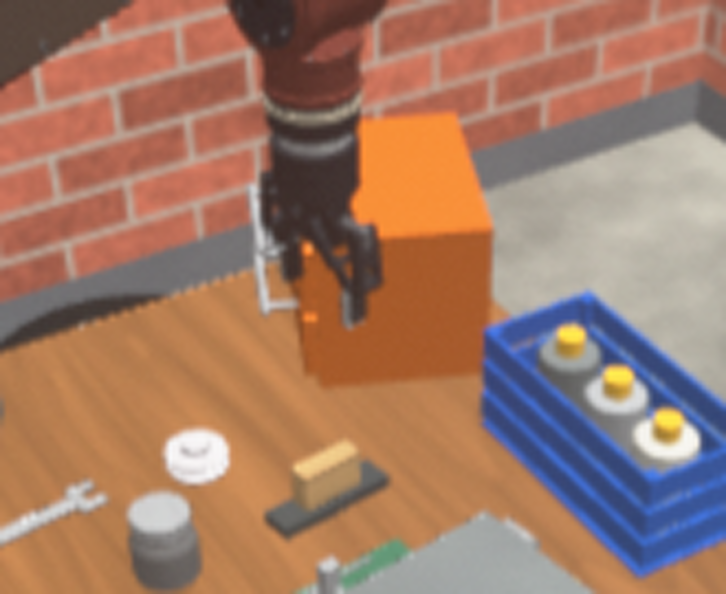

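>>> play_rows(plan=[[0.02,0.003,-0.0025,0],[0.06,0.0034,-0.0025,0],[0.1,0.0034,-0.0025,0],[0.13,0.0034,-0.0025,0],[0.15,0.0034,-0.0025,0],[0.165,0.0034,-0.0025,0],[0.172,0.0034,-0.0025,0],[0.172,0.0034,-0.0025,0],[0.172,0.0034,-0.0025,0]])

```text
time: 3.55
tcp_pos: [0.6074, 0.3298, 0.0409]
tool_rot: [0.706, -0.05, 0.705, 0.05]
ft_force: [-0.2, 0.2, 0.6]
grip_width: 0.0855
```

```bash
python3 - <<'E'
from mv import *
show(); w=hw(74,306,40); print(to(w,YJ))
f=grab_frame("top"); crop(f,150,110,140,110,5.4,"pics/t3.png")
g=grab_frame("side"); crop(g,230,90,165,135,4.4,"pics/s3.png")
E
```

```text
t 3.55 tcp [0.6074 0.3298 0.0409] hous [ 73.1 308. ] F [-0.2  0.2  0.6] w 0.0855 j [0.31 0.42 0.14 1.3  0.   0.17]
[[ 0.001 -0.14   0.99 ]
 [ 0.     0.99   0.14 ]
 [-1.     0.     0.001]]
(array([ 0.0009, -0.002 ,  0.0009]), np.float64(-0.002))
```

View pics/t3.png

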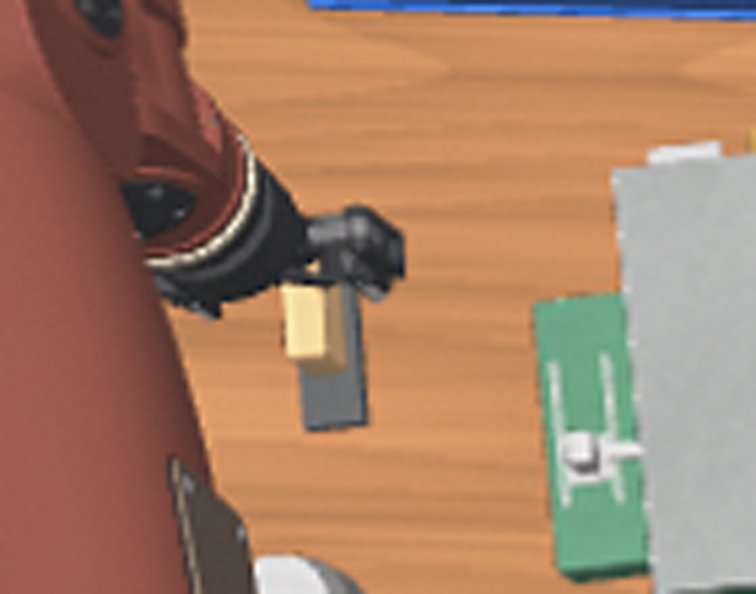

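View pics/s3.png

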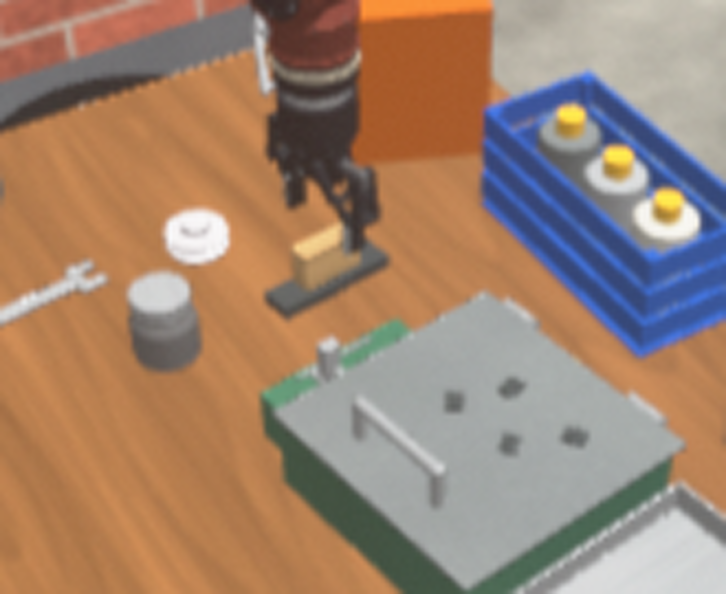

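```bash
python3 - <<'E'
from mv import *
o,R=st()
for n,(x,y,w,h,k) in {"top":(150,110,140,110,5.4),"side":(230,90,165,135,4.4)}.items():
    f=grab_frame(n); im=cv2.resize(f["frame"][y:y+h,x:x+w,::-1],None,fx=k,fy=k)
    pr=lambda X:((proj(f,X)+.5-[x,y])*k).astype(int)
    t=o["tcp_pos"]; 
    for c,X in (((0,0,255),t),((0,255,0),t+R[:,1]*.043),((0,255,0),t-R[:,1]*.043)): cv2.circle(im,tuple(int(v) for v in pr(X)[0]),4,c,-1)
    for z in(14,60):
        a,b=(65,18) if z==14 else (35,12)
        cv2.polylines(im,[pr(np.array([hw(74+i*a,306+j*b,z) for i,j in((1,1),(1,-1),(-1,-1),(-1,1))]))],True,(255,0,255),1)
    cv2.imwrite(f"pics/ov_{n}.png",im)
E
```

```text
(no output)
```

View pics/ov_top.png

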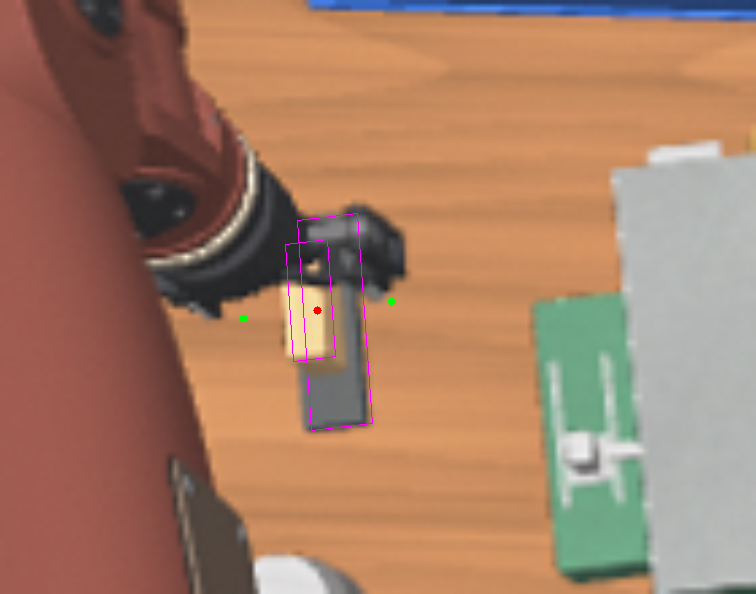

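View pics/ov_side.png

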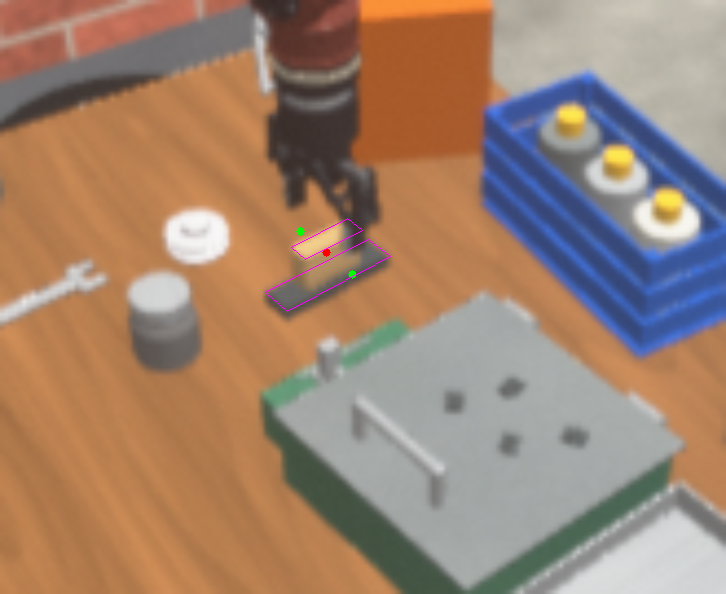

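>>> play_rows(plan=[[0.001,-0.002,0.001,0],[0.001,-0.002,0.001,0],[0.001,-0.002,0.001,0],[0.001,-0.002,0.001,0],[0.001,-0.002,0.001,0],[0.001,-0.002,0.001,0],[0.001,-0.002,0.001,0],[0.001,-0.002,0.001,0]], fingers=1, force=60)

```text
time: 4.55
tcp_pos: [0.609, 0.3279, 0.0401]
tool_rot: [0.706, -0.05, 0.705, 0.05]
ft_force: [-1.5, 1.3, 3.6]
grip_width: 0.0204
```

```bash
python3 - <<'E'
from mv import *
show()
f=grab_frame("top"); crop(f,150,110,140,110,5.4,"pics/t4.png")
g=grab_frame("side"); crop(g,230,90,165,135,4.4,"pics/s4.png")
E
```

```text
t 4.55 tcp [0.609  0.3279 0.0401] hous [ 74.4 305.9] F [-1.5  1.3  3.6] w 0.0204 j [0.31 0.42 0.14 1.3  0.   0.16]
[[ 0.001 -0.14   0.99 ]
 [ 0.001  0.99   0.14 ]
 [-1.     0.     0.001]]
```

View pics/t4.png

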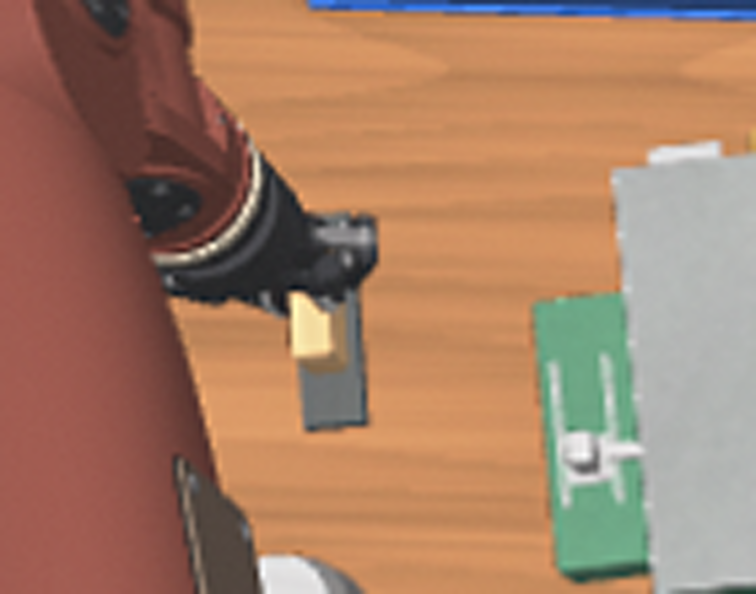

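View pics/s4.png

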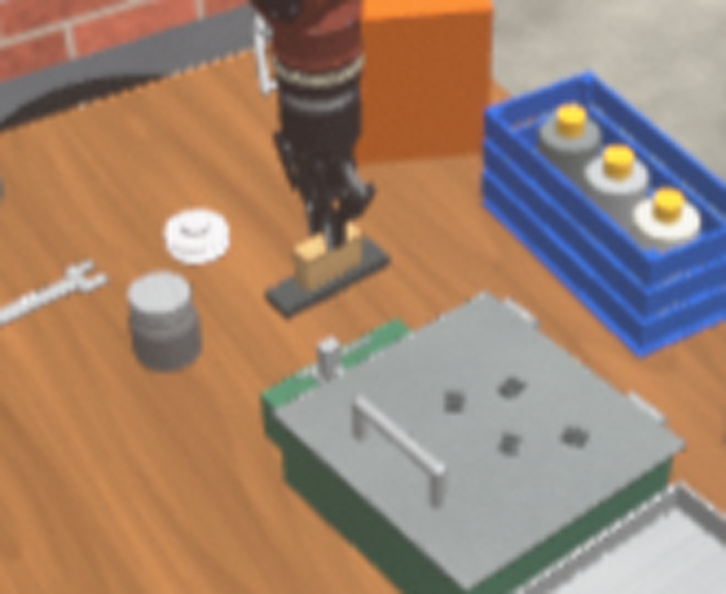

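>>> play_rows(plan=[[-0.005,0,0,0],[-0.015,0,0,0],[-0.03,0,0,0],[-0.04,0,0,0],[-0.04,0,0,0]])

```text
time: 5.15
tcp_pos: [0.6104, 0.3283, 0.0831]
tool_rot: [0.707, -0.049, 0.704, 0.05]
ft_force: [-0.0, 0.1, -0.9]
grip_width: 0.0204
```

```bash
python3 - <<'E'
from mv import *
show()
g=grab_frame("side"); crop(g,230,90,165,135,4.4,"pics/s5.png")
E
```

```text
t 5.15 tcp [0.6104 0.3283 0.0831] hous [ 75.8 306.1] F [-0.   0.1 -0.9] w 0.0204 j [0.31 0.4  0.2  1.37 0.   0.16]
[[ 0.005 -0.14   0.99 ]
 [ 0.002  0.99   0.14 ]
 [-1.     0.001  0.005]]
```

View pics/s5.png

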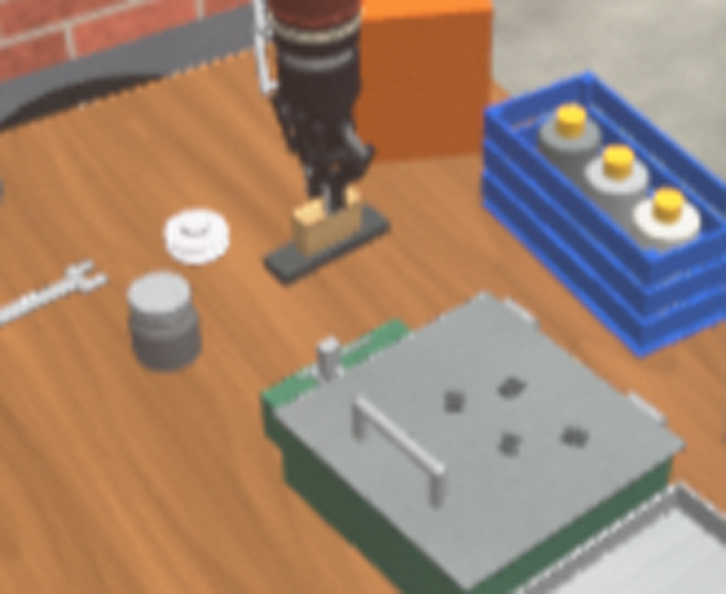

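```bash
python3 - <<'E'
from mv import *
show(); 
for p in ((75,306,180),(27,85,180),(27,85,136)): print(to(hw(*p),YJ))
E
```

```text
t 5.2 tcp [0.6098 0.3281 0.0816] hous [ 75.2 306. ] F [-0.3  0.6 -1.5] w 0.0207 j [0.31 0.4  0.2  1.37 0.   0.16]
[[ 0.003 -0.14   0.99 ]
 [ 0.001  0.99   0.14 ]
 [-1.     0.001  0.003]]
(array([-0.0984,  0.    ,  0.0001]), np.float64(-0.002))
(array([-0.0987, -0.2211, -0.0474]), np.float64(-0.002))
(array([-0.0547, -0.2211, -0.0475]), np.float64(-0.002))
```

>>> play_rows(plan=[[-0.03,0,0,0],[-0.07,0,0,0],[-0.098,-0.02,-0.003,0],[-0.098,-0.06,-0.013,0],[-0.098,-0.1,-0.022,0],[-0.098,-0.14,-0.031,0],[-0.098,-0.18,-0.04,0],[-0.098,-0.21,-0.046,0],[-0.098,-0.221,-0.047,0],[-0.098,-0.221,-0.047,0]])

```text
time: 6.2
tcp_pos: [0.594, 0.1014, 0.179]
tool_rot: [0.706, -0.049, 0.704, 0.049]
ft_force: [0.4, 0.4, -1.8]
grip_width: 0.02
```

```bash
python3 - <<'E'
from mv import *
show(); 
for p in ((27,85,140),(27,85,133)): print(to(hw(*p),YJ))
E
```

```text
t 6.2 tcp [0.594  0.1014 0.179 ] hous [27.2 83.9] F [ 0.4  0.4 -1.8] w 0.02 j [-0.05  0.1   0.04  1.5   0.   -0.19]
[[ 0.003 -0.138  0.99 ]
 [ 0.001  0.99   0.138]
 [-1.     0.001  0.003]]
(array([ 0.039 ,  0.0011, -0.0003]), np.float64(-0.005))
(array([ 0.046 ,  0.0011, -0.0003]), np.float64(-0.005))
```

>>> play_rows(plan=[[0.015,0.001,0,-0.004],[0.03,0.001,0,-0.004],[0.038,0.001,0,-0.004],[0.042,0.001,0,-0.004],[0.044,0.001,0,-0.004],[0.0455,0.001,0,-0.004],[0.0465,0.001,0,-0.004],[0.0465,0.001,0,-0.004]])

```text
time: 7.0
tcp_pos: [0.5942, 0.1024, 0.1328]
tool_rot: [0.707, -0.05, 0.704, 0.051]
ft_force: [0.9, -0.3, -1.4]
grip_width: 0.0204
```

```bash
python3 - <<'E'
from mv import *
show(); 
g=grab_frame("side"); crop(g,250,110,165,135,4.4,"pics/s6.png")
show()
E
```

```text
t 7.0 tcp [0.5942 0.1024 0.1328] hous [27.6 84.9] F [ 0.9 -0.3 -1.4] w 0.0204 j [-0.05  0.11 -0.04  1.42  0.   -0.19]
[[ 0.003 -0.142  0.99 ]
 [ 0.001  0.99   0.142]
 [-1.     0.001  0.004]]
t 7.05 tcp [0.5941 0.1024 0.1328] hous [27.5 84.8] F [-0.6 -0.3 -1.8] w 0.0205 j [-0.05  0.11 -0.04  1.42  0.   -0.19]
[[ 0.003 -0.142  0.99 ]
 [ 0.001  0.99   0.142]
 [-1.     0.001  0.004]]
```

View pics/s6.png

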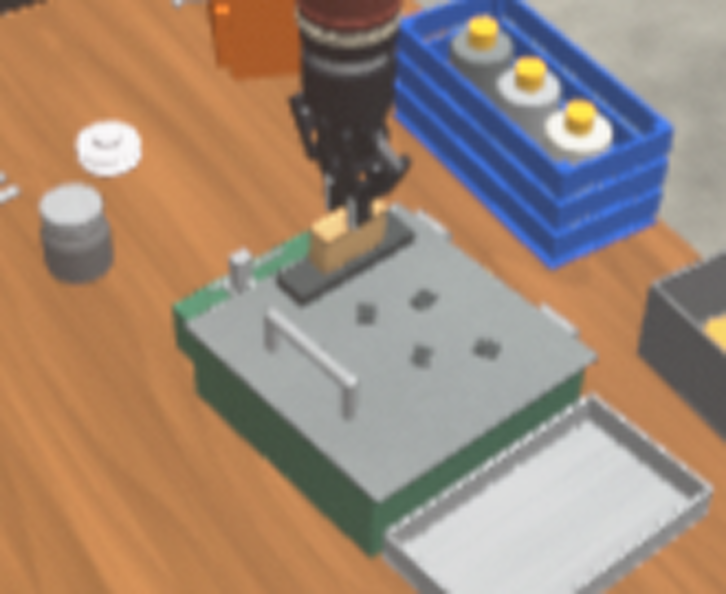

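>>> play_rows(plan=[[0.001,0,0,0],[0.001,0,0,0],[0.001,0,0,0]])

```text
time: 7.35
tcp_pos: [0.5945, 0.1024, 0.1322]
tool_rot: [0.707, -0.05, 0.704, 0.051]
ft_force: [0.7, 0.1, 0.4]
grip_width: 0.0203
```

>>> play_rows(plan=[[0.0005,-0.01,0,0],[0.0005,-0.025,0,0],[0.0005,-0.04,0,0],[0.0005,-0.055,0,0],[0.0005,-0.07,0,0],[0.0005,-0.085,0,0],[0.0005,-0.1,0,0],[0.0005,-0.115,0,0],[0.0005,-0.125,0,0],[0.0005,-0.13,0,0]])

```text
time: 8.35
tcp_pos: [0.6132, -0.0282, 0.1323]
tool_rot: [0.707, -0.049, 0.704, 0.05]
ft_force: [-1.1, 4.5, 7.2]
grip_width: 0.0208
```

```bash
python3 - <<'E'
from mv import *
show(); 
g=grab_frame("side"); crop(g,250,110,165,135,4.4,"pics/s7.png")
print(to(hw(27.5,-145,132.2),YJ))
E
```

```text
t 8.35 tcp [ 0.6132 -0.0282  0.1323] hous [ 27.8 -47.1] F [-1.1  4.5  7.2] w 0.0208 j [-0.26  0.14 -0.01  1.42  0.   -0.4 ]
[[ 0.005 -0.14   0.99 ]
 [ 0.002  0.99   0.14 ]
 [-1.     0.001  0.005]]
(array([-0.    , -0.0974, -0.    ]), np.float64(-0.003))
```

View pics/s7.png

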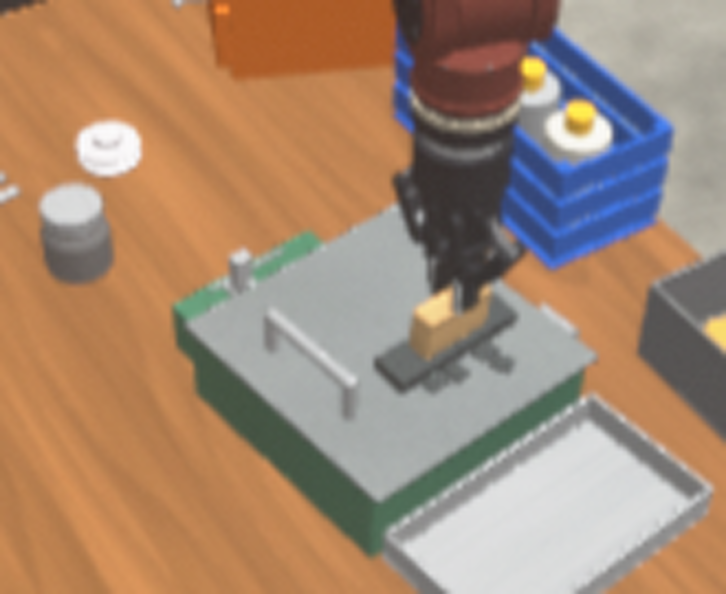

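>>> play_rows(plan=[[0.0,-0.012,0,0],[0.0,-0.024,0,0],[0.0,-0.036,0,0],[0.0,-0.048,0,0],[0.0,-0.06,0,0],[0.0,-0.072,0,0],[0.0,-0.084,0,0],[0.0,-0.094,0,0],[0.0,-0.1,0,0],[0.0,-0.1,0,0]])

```text
time: 9.4
tcp_pos: [0.6272, -0.1286, 0.1317]
tool_rot: [0.707, -0.049, 0.704, 0.05]
ft_force: [0.2, 0.1, -1.4]
grip_width: 0.02
```

```bash
python3 - <<'E'
from mv import *
show(); 
g=grab_frame("side"); crop(g,250,110,165,135,4.4,"pics/s8.png")
f=grab_frame("top"); crop(f,250,110,160,110,4.9,"pics/t8.png")
E
```

```text
t 9.4 tcp [ 0.6272 -0.1286  0.1317] hous [  27.3 -148.5] F [ 0.2  0.1 -1.4] w 0.02 j [-0.41  0.22  0.08  1.43  0.   -0.55]
[[ 0.005 -0.139  0.99 ]
 [ 0.001  0.99   0.139]
 [-1.     0.001  0.005]]
```

View pics/s8.png

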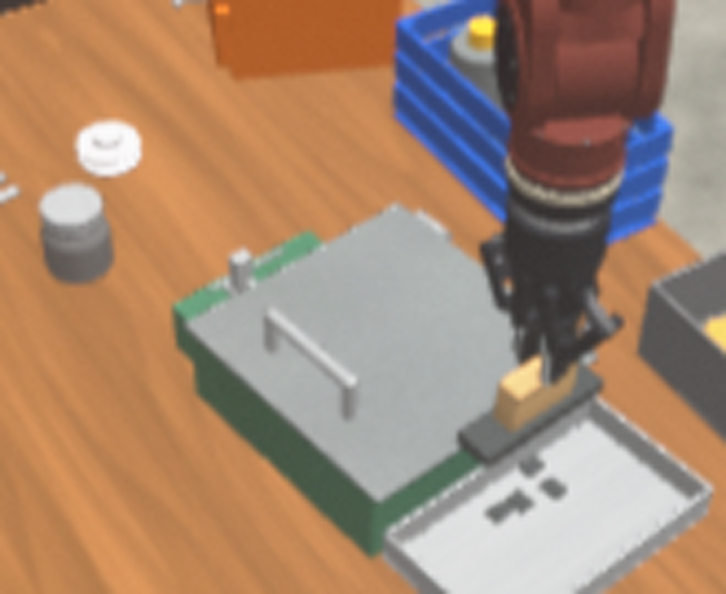

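View pics/t8.png

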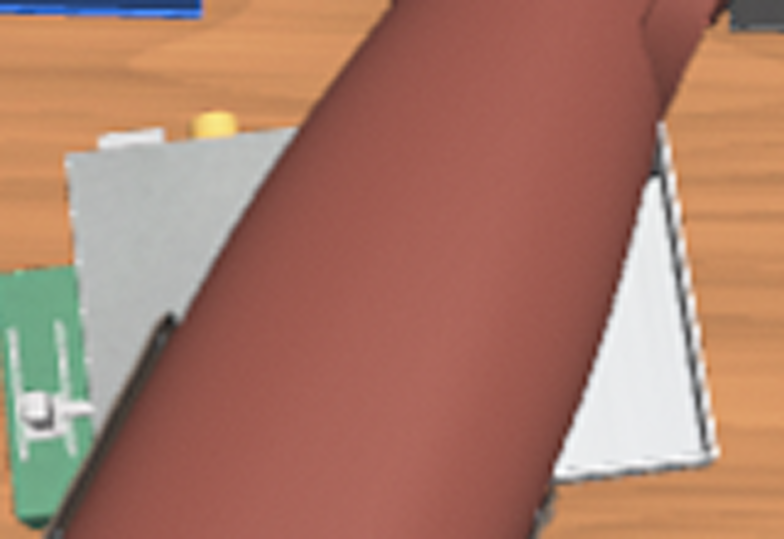

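```bash
python3 - <<'E'
from mv import *
print(to(hw(74.4,306,190),YJ)) 
E
```

```text
(array([-0.0573,  0.4536,  0.0461]), np.float64(-0.003))
```

>>> play_rows(plan=[[-0.03,0,0,0],[-0.055,0.02,0,0],[-0.058,0.065,0.006,0],[-0.058,0.114,0.011,0],[-0.058,0.163,0.016,0],[-0.058,0.212,0.021,0],[-0.058,0.261,0.026,0],[-0.058,0.31,0.031,0],[-0.058,0.359,0.036,0],[-0.058,0.408,0.041,0]])

```text
time: 10.5
tcp_pos: [0.6095, 0.2847, 0.1908]
tool_rot: [0.707, -0.049, 0.703, 0.05]
ft_force: [1.4, -0.7, -1.4]
grip_width: 0.0201
```

```bash
python3 - <<'E'
from mv import *
show();print(to(hw(74.4,306,42),YJ)) 
f=grab_frame("top"); crop(f,250,110,160,110,4.9,"pics/t9.png")
E
```

```text
t 10.5 tcp [0.6095 0.2847 0.1908] hous [ 68.8 263.1] F [ 1.4 -0.7 -1.4] w 0.0201 j [0.24 0.32 0.3  1.55 0.   0.1 ]
[[ 0.005 -0.141  0.99 ]
 [ 0.002  0.99   0.141]
 [-1.     0.001  0.005]]
(array([0.1489, 0.0428, 0.0048]), np.float64(-0.002))
```

View pics/t9.png

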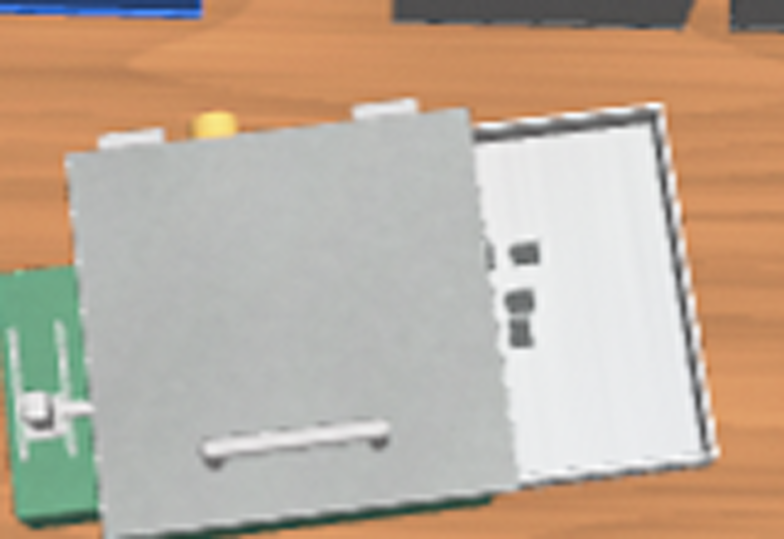

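>>> play_rows(plan=[[0.01,0.03,0.004,0],[0.04,0.0428,0.005,0],[0.08,0.0428,0.005,0],[0.11,0.0428,0.005,0],[0.13,0.0428,0.005,0],[0.14,0.0428,0.005,0],[0.146,0.0428,0.005,0],[0.149,0.0428,0.005,0],[0.15,0.0428,0.005,0],[0.15,0.0428,0.005,0]])

```text
time: 11.55
tcp_pos: [0.6078, 0.3359, 0.0416]
tool_rot: [0.707, -0.05, 0.703, 0.053]
ft_force: [0.8, -0.4, -1.8]
grip_width: 0.0203
```

>>> play_rows(plan=[[0.001,0,0,0],[0.0015,0,0,0],[0.002,0,0,0]])

```text
time: 11.85
tcp_pos: [0.6083, 0.336, 0.0402]
tool_rot: [0.708, -0.05, 0.703, 0.054]
ft_force: [-0.3, 1.2, 3.4]
grip_width: 0.0203
```

Contact; release.

>>> play_rows(plan=[[-0.0005,0,0,0],[-0.0005,0,0,0],[-0.0005,0,0,0],[-0.0005,0,0,0],[-0.0005,0,0,0],[-0.0005,0,0,0]], fingers=-1)

```text
time: 12.45
tcp_pos: [0.6083, 0.336, 0.0407]
tool_rot: [0.708, -0.05, 0.703, 0.054]
ft_force: [-1.1, 0.5, 0.6]
grip_width: 0.0855
```

>>> play_rows(plan=[[-0.02,0,0,0],[-0.06,0,0,0],[-0.1,0,0,0],[-0.14,0,0,0],[-0.16,0,0,0],[-0.16,0,0,0],[-0.16,0,0,0]])

```text
time: 13.15
tcp_pos: [0.6074, 0.3351, 0.2005]
tool_rot: [0.708, -0.05, 0.703, 0.054]
ft_force: [-0.4, -0.4, -0.5]
grip_width: 0.0855
```

```bash
python3 - <<'E'
from mv import *
show();print(to(hw(-85,0,215),XJ)) 
g=grab_frame("side"); crop(g,230,60,165,135,4.4,"pics/s10.png")
E
```

```text
t 13.15 tcp [0.6074 0.3351 0.2005] hous [ 73.8 313.3] F [-0.4 -0.4 -0.5] w 0.0855 j [0.31 0.39 0.4  1.58 0.   0.17]
[[ 0.007 -0.146  0.989]
 [ 0.006  0.989  0.146]
 [-1.     0.005  0.008]]
(array([-0.0173, -0.3127, -0.1596]), np.float64(-1.568))
```

View pics/s10.png

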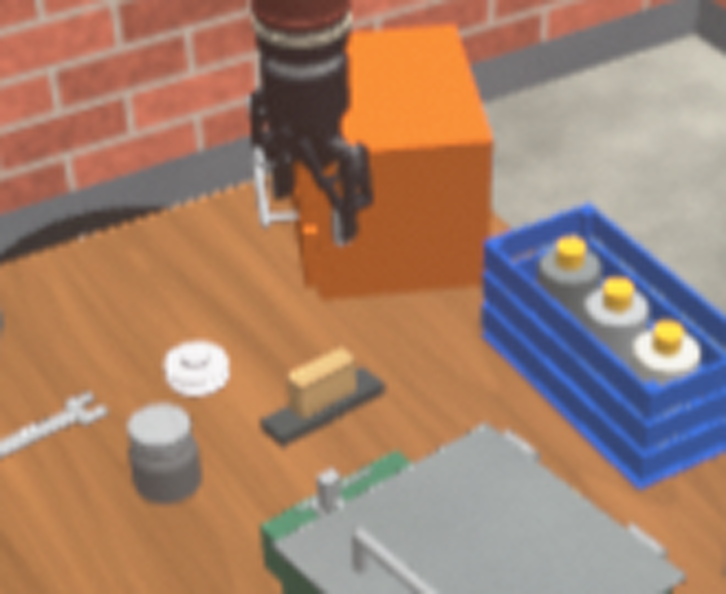

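>>> play_rows(plan=[[-0.01,-0.035,-0.018,0.15],[-0.015,-0.07,-0.036,0.3],[-0.017,-0.105,-0.054,0.45],[-0.017,-0.14,-0.072,0.6],[-0.017,-0.175,-0.09,0.75],[-0.017,-0.21,-0.108,0.9],[-0.017,-0.245,-0.126,1.05],[-0.017,-0.28,-0.144,1.2],[-0.017,-0.3,-0.155,1.35],[-0.017,-0.313,-0.16,1.5]])

```text
time: 14.2
tcp_pos: [0.4926, 0.0004, 0.2121]
tool_rot: [0.549, 0.447, 0.55, -0.443]
ft_force: [-0.8, 0.0, 0.2]
grip_width: 0.0853
```

```bash
python3 - <<'E'
from mv import *
show();print(to(hw(-85,0,200),XJ)) 
E
```

```text
t 14.2 tcp [4.926e-01 4.000e-04 2.121e-01] hous [-87.6  -1.6] F [-0.8  0.   0.2] w 0.0853 j [-0.27 -0.23 -0.22  1.57  0.01  1.09]
[[ 0.003  0.978  0.207]
 [ 0.006  0.207 -0.978]
 [-1.     0.004 -0.005]]
(array([ 0.0121,  0.0026, -0.0014]), np.float64(0.066))
```

>>> play_rows(plan=[[0.012,0.0026,-0.0014,0.066],[0.03,0.0026,-0.0014,0.066],[0.05,0.0026,-0.0014,0.066],[0.065,0.0026,-0.0014,0.066],[0.075,0.0026,-0.0014,0.066],[0.081,0.0026,-0.0014,0.066],[0.083,0.0026,-0.0014,0.066],[0.083,0.0026,-0.0014,0.066]])

```text
time: 15.0
tcp_pos: [0.4952, 0.0029, 0.1293]
tool_rot: [0.534, 0.465, 0.535, -0.461]
ft_force: [1.1, -0.3, 0.6]
grip_width: 0.0853
```

```bash
python3 - <<'E'
from mv import *
show();print(to(hw(-85,0,129),XJ)) 
g=grab_frame("side"); crop(g,250,110,165,135,4.4,"pics/s11.png")
E
```

```text
t 15.0 tcp [0.4952 0.0029 0.1293] hous [-84.6   0.4] F [ 1.1 -0.3  0.6] w 0.0853 j [-0.26 -0.22 -0.37  1.42  0.01  1.16]
[[ 0.003  0.99   0.143]
 [ 0.006  0.143 -0.99 ]
 [-1.     0.004 -0.005]]
(array([ 0.0003, -0.0004,  0.0004]), np.float64(0.0))
```

View pics/s11.png

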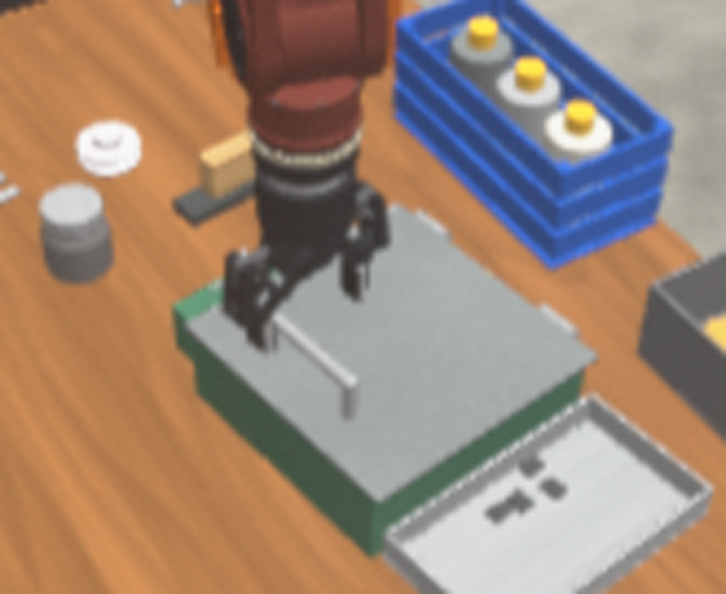

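```bash
cat > ov.py <<'E'
from mv import *
import sys
def ov(name,cams=None):
    o,R=st()
    for n,(x,y,w,h,k) in (cams or {"top":(250,120,110,90,7),"side":(270,140,100,80,7)}).items():
        f=grab_frame(n); im=cv2.resize(f["frame"][y:y+h,x:x+w,::-1],None,fx=k,fy=k,interpolation=cv2.INTER_CUBIC)
        pr=lambda X:tuple(int(v) for v in ((proj(f,X)+.5-[x,y])*k)[0])
        t=o["tcp_pos"]; g=o["grip_width"]/2
        cv2.circle(im,pr(t),3,(0,0,255),-1)
        for s in(1,-1):
            cv2.line(im,pr(t+s*R[:,1]*g+R[:,0]*.017),pr(t+s*R[:,1]*g-R[:,0]*.03),(0,255,0),1)
        cv2.line(im,pr(hw(-85,50,131)),pr(hw(-85,-50,131)),(255,0,255),1)
        cv2.imwrite(f"pics/{name}_{n}.png",im)
if __name__=="__main__": ov(sys.argv[1])
E
python3 ov.py a
```

```text
(no output)
```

View pics/a_side.png

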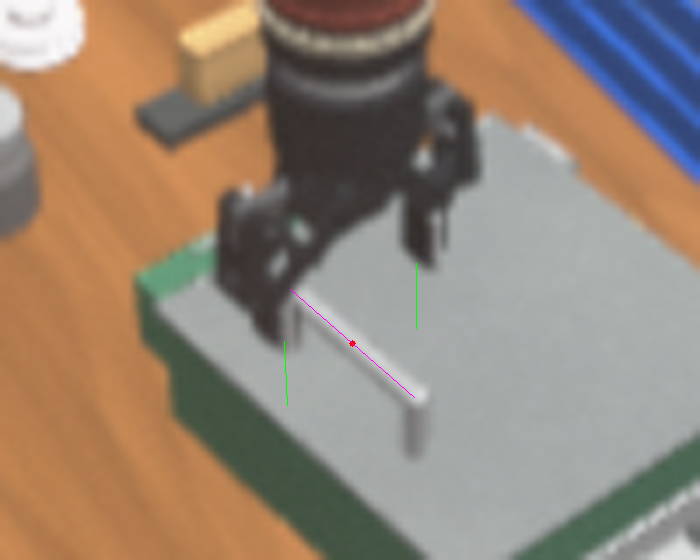

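View pics/a_top.png

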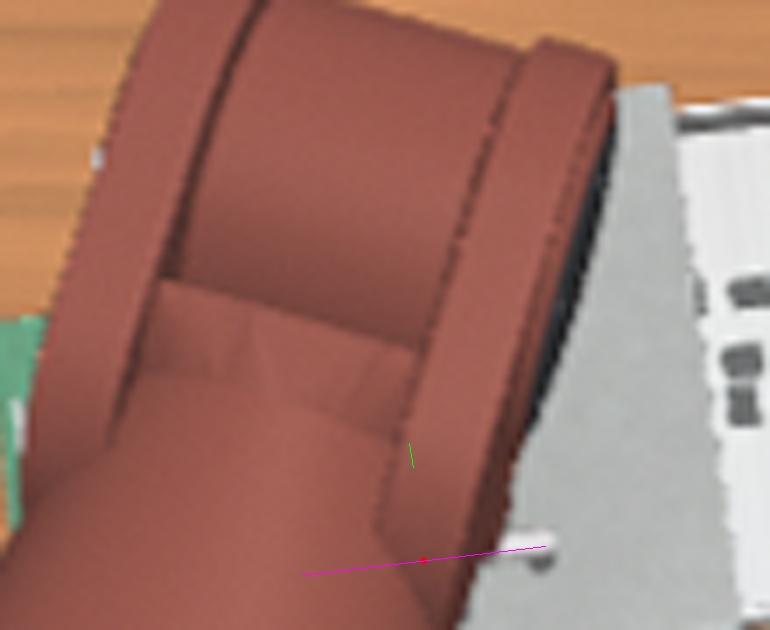

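>>> play_rows(plan=[[0,0,0,0],[0,0,0,0],[0,0,0,0],[0,0,0,0],[0,0,0,0],[0,0,0,0],[0,0,0,0],[0,0,0,0],[0,0,0,0]], fingers=1, force=40)

```text
time: 16.05
tcp_pos: [0.4955, 0.0027, 0.1298]
tool_rot: [0.534, 0.465, 0.535, -0.461]
ft_force: [0.2, -0.7, -0.0]
grip_width: -0.0001
```

```bash
python3 ov.py b; python3 -c "
from mv import *
show()"
```

```text
t 16.15 tcp [0.4955 0.0027 0.1299] hous [-84.4   0.3] F [-0.  -0.4  1.4] w 0.0001 j [-0.26 -0.22 -0.37  1.42  0.01  1.16]
[[ 0.004  0.99   0.143]
 [ 0.006  0.143 -0.99 ]
 [-1.     0.005 -0.005]]
```

View pics/b_side.png

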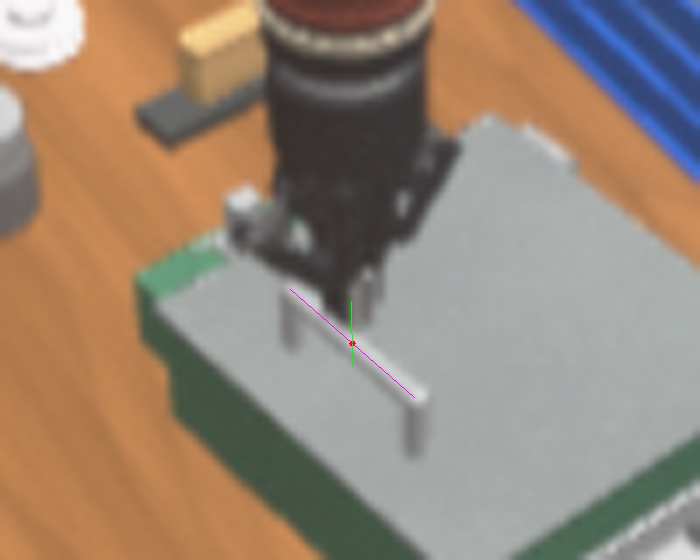

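>>> play_rows(plan=[[-0.005,0,0,0],[-0.005,0,0,0],[-0.005,0,0,0],[-0.005,0,0,0],[-0.005,0,0,0],[-0.005,0,0,0],[0.005,0,0,0],[0.015,0,0,0],[0.02,0,0,0],[0.02,0,0,0]], fingers=-1)

```text
time: 17.15
tcp_pos: [0.4947, 0.0031, 0.1084]
tool_rot: [0.533, 0.465, 0.535, -0.461]
ft_force: [0.8, -0.3, 0.0]
grip_width: 0.0851
```

```bash
python3 ov.py c; python3 -c "
from mv import *
show()"
```

```text
t 17.25 tcp [0.4954 0.0029 0.1097] hous [-84.4   0.4] F [-0.8  1.   0.7] w 0.0853 j [-0.26 -0.22 -0.4   1.39  0.01  1.16]
[[ 0.003  0.99   0.143]
 [ 0.006  0.143 -0.99 ]
 [-1.     0.004 -0.005]]
```

View pics/c_side.png

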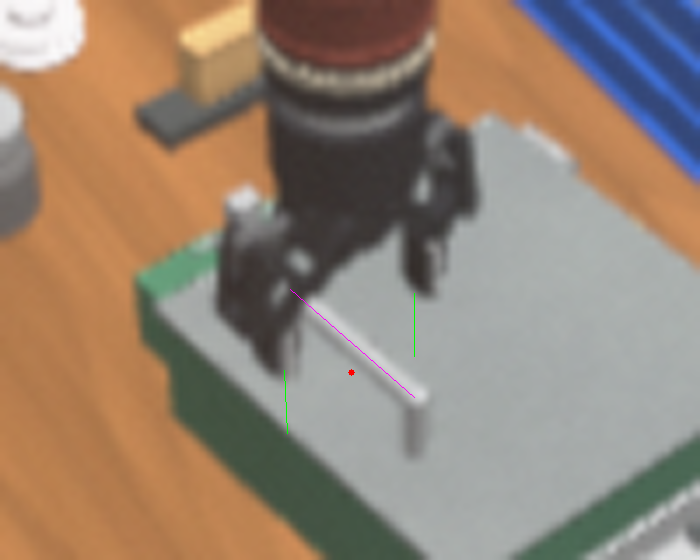

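>>> play_rows(plan=[[0.005,0,0,0],[0.01,0,0,0],[0.01,0,0,0]])

```text
time: 17.55
tcp_pos: [0.495, 0.0031, 0.0988]
tool_rot: [0.534, 0.465, 0.535, -0.461]
ft_force: [-0.6, -0.8, 0.2]
grip_width: 0.0856
```

>>> play_rows(plan=[[0,0,0,0],[0,0,0,0],[0,0,0,0],[0,0,0,0],[0,0,0,0],[0,0,0,0],[0,0,0,0],[0,0,0,0],[0,0,0,0]], fingers=1, force=40)

```text
time: 18.45
tcp_pos: [0.4953, 0.0031, 0.0991]
tool_rot: [0.534, 0.465, 0.535, -0.461]
ft_force: [2.9, 0.8, 1.6]
grip_width: 0.0105
```

```bash
python3 ov.py d; python3 -c "
from mv import *
show()"
```

```text
t 18.55 tcp [0.4953 0.0031 0.0991] hous [-84.5   0.6] F [2.  1.1 1.7] w 0.0103 j [-0.26 -0.21 -0.42  1.37  0.01  1.16]
[[ 0.003  0.99   0.143]
 [ 0.006  0.143 -0.99 ]
 [-1.     0.004 -0.006]]
```

View pics/d_side.png

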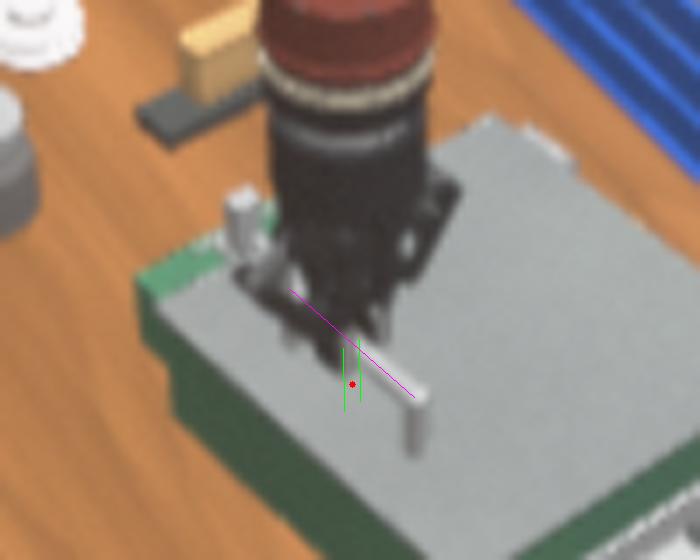

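>>> play_rows(plan=[[-0.001,0,0,0],[-0.002,0,0,0],[-0.003,0,0,0],[-0.003,0,0,0]])

```text
time: 18.95
tcp_pos: [0.4958, 0.0031, 0.1017]
tool_rot: [0.534, 0.466, 0.535, -0.46]
ft_force: [8.2, 1.7, -5.4]
grip_width: 0.0102
```

>>> play_rows(plan=[[-0.001,0,0,0],[-0.002,0,0,0],[-0.002,0,0,0]])

```text
time: 19.25
tcp_pos: [0.4962, 0.0032, 0.1033]
tool_rot: [0.534, 0.466, 0.535, -0.46]
ft_force: [6.4, 0.6, -5.6]
grip_width: 0.0106
```

>>> play_rows(plan=[[-0.001,0,0,0],[-0.002,0,0,0],[-0.002,0,0,0]])

```text
time: 19.55
tcp_pos: [0.4962, 0.0033, 0.1037]
tool_rot: [0.534, 0.466, 0.535, -0.46]
ft_force: [10.1, 0.2, -14.5]
grip_width: 0.0104
```

>>> play_rows(plan=[[-0.001,0,0,0],[-0.0025,0,0,0],[-0.0025,0,0,0]])

```text
time: 19.85
tcp_pos: [0.4962, 0.0033, 0.1039]
tool_rot: [0.533, 0.466, 0.535, -0.46]
ft_force: [12.7, -0.3, -19.5]
grip_width: 0.0103
```

>>> play_rows(plan=[[0.001,0,0,0],[0.003,0,0,0],[0.005,0,0,0],[0.005,0,0,0],[0.005,0,0,0]])

```text
time: 20.35
tcp_pos: [0.4953, 0.0032, 0.0991]
tool_rot: [0.533, 0.465, 0.536, -0.461]
ft_force: [-5.1, -1.1, 1.1]
grip_width: 0.0104
```

>>> play_rows(plan=[[0,0,0,0],[0,0,0,0],[0,0,0,0],[0,0,0,0],[0,0,0,0]], fingers=-1)

```text
time: 20.85
tcp_pos: [0.4954, 0.0032, 0.0991]
tool_rot: [0.533, 0.465, 0.536, -0.461]
ft_force: [-0.2, 0.1, -0.8]
grip_width: 0.0814
```

>>> play_rows(plan=[[-0.02,0,0,0],[-0.05,0,0,0],[-0.08,0,0,0],[-0.1,0,0,0],[-0.1,0,0,0]])

```text
time: 21.35
tcp_pos: [0.4967, 0.0021, 0.2023]
tool_rot: [0.535, 0.466, 0.534, -0.46]
ft_force: [-0.3, -1.5, 0.9]
grip_width: 0.085
```

```bash
python3 - <<'E'
from mv import *
show()
# tip = reported tcp -17 +29 ; want tip true z 66 -> tcp 54
print(to(hw(-39,155,200),XJ))
for n,(x,y,w,h,k) in {"top":(230,120,130,100,6),"side":(270,130,100,80,7)}.items():
    crop(grab_frame(n),x,y,w,h,k,f"pics/e_{n}.png")
E
```

```text
t 21.35 tcp [0.4967 0.0021 0.2023] hous [-83.2  -0.6] F [-0.3 -1.5  0.9] w 0.085 j [-0.26 -0.22 -0.24  1.55  0.01  1.16]
[[ 0.006  0.99   0.142]
 [ 0.006  0.142 -0.99 ]
 [-1.     0.007 -0.005]]
(array([ 0.0035,  0.0441, -0.1556]), np.float64(-0.0))
```

View pics/e_side.png

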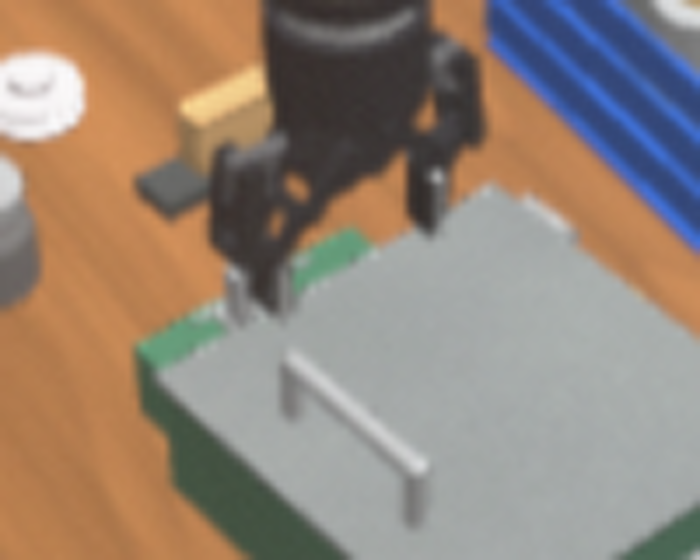

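>>> play_rows(plan=[[0.0,0.012,-0.04,0],[0.003,0.024,-0.08,0],[0.003,0.036,-0.12,0],[0.003,0.044,-0.15,0],[0.003,0.044,-0.1556,0],[0.003,0.044,-0.1556,0],[0.003,0.044,-0.1556,0]])

```text
time: 22.15
tcp_pos: [0.5164, 0.162, 0.1965]
tool_rot: [0.533, 0.465, 0.536, -0.461]
ft_force: [0.4, -1.1, 0.0]
grip_width: 0.0851
```

```bash
python3 - <<'E'
from mv import *
show()
print(to(hw(-39,155,56),XJ))
for n,(x,y,w,h,k) in {"top":(230,120,130,100,6),"side":(260,90,110,95,6.5)}.items():
    crop(grab_frame(n),x,y,w,h,k,f"pics/g_{n}.png")
E
```

```text
t 22.15 tcp [0.5164 0.162  0.1965] hous [-40.9 154.9] F [ 0.4 -1.1  0. ] w 0.0851 j [ 0.06 -0.08 -0.12  1.53  0.01  1.49]
[[ 0.001  0.99   0.142]
 [ 0.007  0.142 -0.99 ]
 [-1.     0.002 -0.007]]
(array([0.1405, 0.0016, 0.0008]), np.float64(-0.001))
```

View pics/g_side.png

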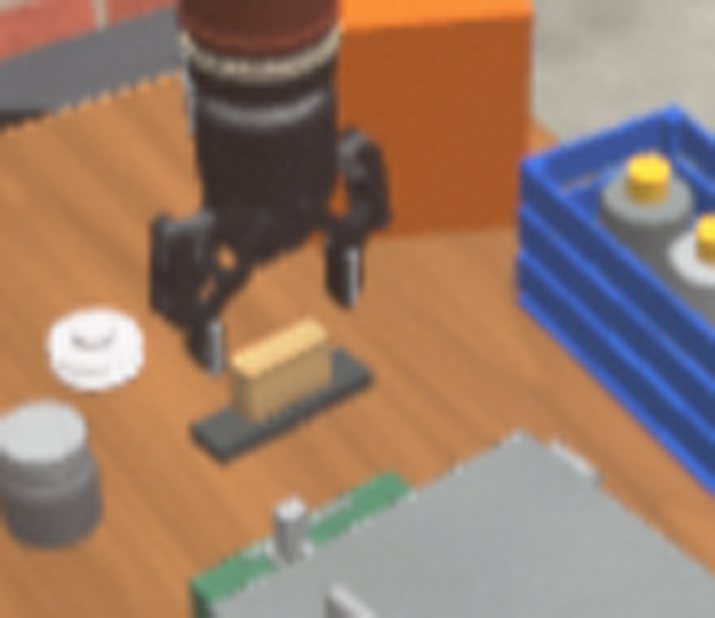

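View pics/g_top.png

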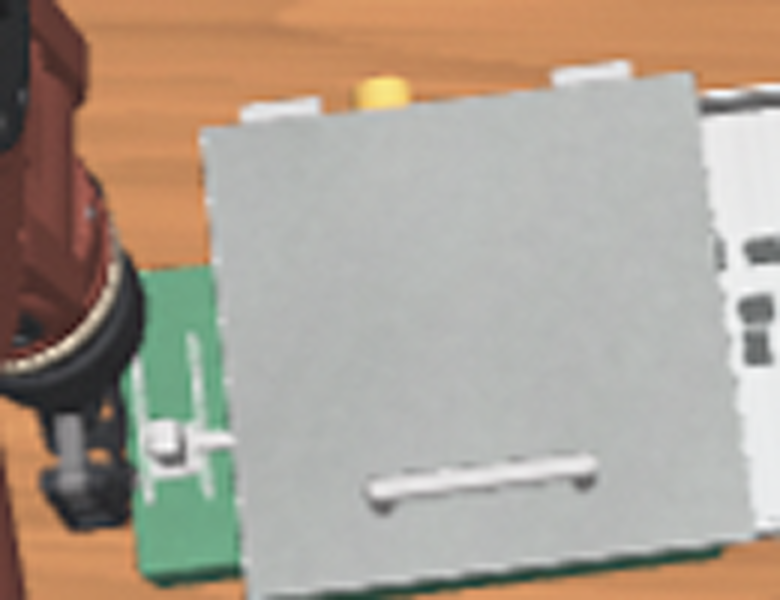

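>>> play_rows(plan=[[0.04,0.0016,0.0008,0],[0.08,0.0016,0.0008,0],[0.1,0.0016,0.0008,0],[0.11,0.0016,0.0008,0],[0.11,0.0016,0.0008,0]])

```text
time: 22.75
tcp_pos: [0.518, 0.1611, 0.086]
tool_rot: [0.532, 0.466, 0.535, -0.462]
ft_force: [-1.0, 0.4, 0.0]
grip_width: 0.0854
```

```bash
python3 - <<'E'
from mv import *
show()
print(to(hw(-39,155,56),XJ))
for n,(x,y,w,h,k) in {"top":(230,120,130,100,6),"side":(260,110,110,85,7)}.items():
    crop(grab_frame(n),x,y,w,h,k,f"pics/i_{n}.png")
E
```

```text
t 22.75 tcp [0.518  0.1611 0.086 ] hous [-39.5 153.8] F [-1.   0.4  0. ] w 0.0854 j [ 0.06 -0.06 -0.3   1.33  0.01  1.49]
[[-0.     0.99   0.14 ]
 [ 0.007  0.14  -0.99 ]
 [-1.     0.001 -0.007]]
(array([ 0.03  ,  0.0004, -0.001 ]), np.float64(-0.003))
```

View pics/i_side.png

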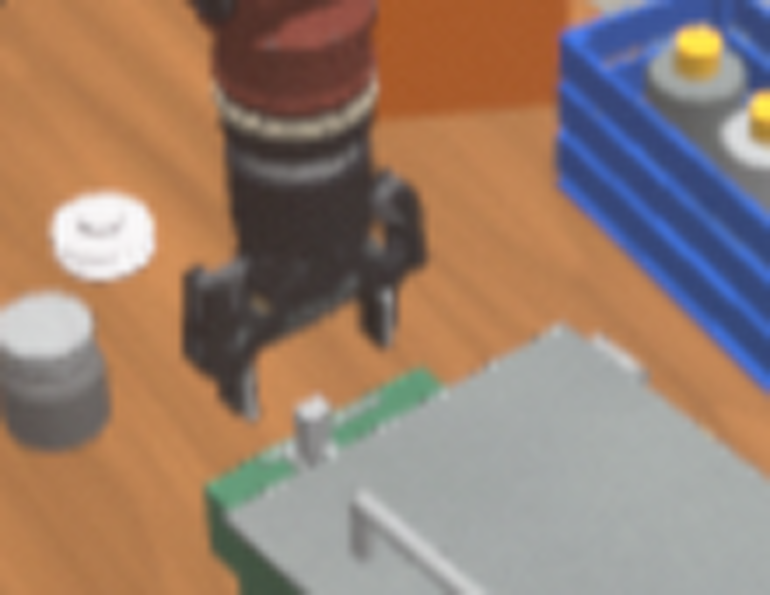

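View pics/i_top.png

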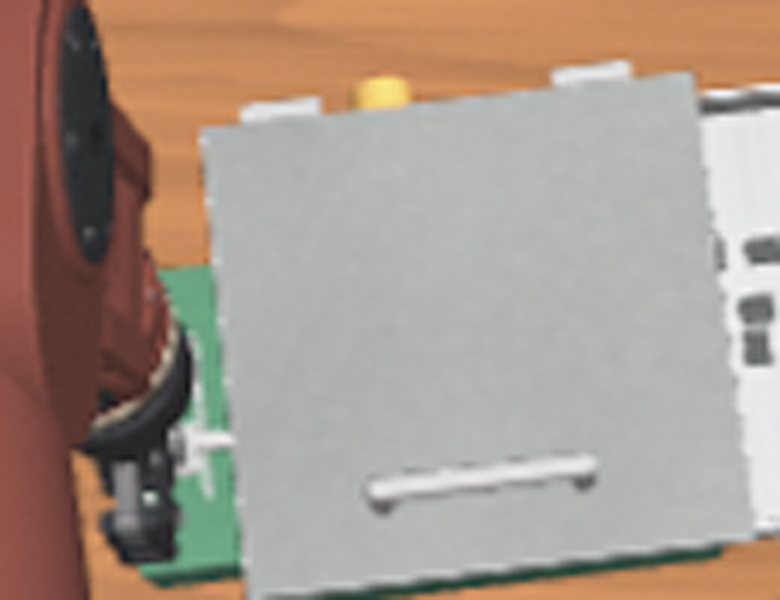

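>>> play_rows(plan=[[0.012,0,-0.001,0],[0.024,0,-0.001,0],[0.031,0,-0.001,0],[0.031,0,-0.001,0]])

```text
time: 23.25
tcp_pos: [0.5183, 0.1627, 0.0556]
tool_rot: [0.533, 0.466, 0.535, -0.461]
ft_force: [0.5, -0.4, -0.0]
grip_width: 0.0855
```

>>> play_rows(plan=[[0,0,0,0],[0,0,0,0],[0,0,0,0],[0,0,0,0],[0,0,0,0],[0,0,0,0],[0,0,0,0],[0,0,0,0]], fingers=1, force=30)

```text
time: 24.05
tcp_pos: [0.5189, 0.1627, 0.0561]
tool_rot: [0.533, 0.466, 0.535, -0.461]
ft_force: [3.6, 1.9, 2.3]
grip_width: 0.017
```

```bash
python3 - <<'E'
from mv import *
show()
for n,(x,y,w,h,k) in {"side":(260,110,110,85,7)}.items():
    crop(grab_frame(n),x,y,w,h,k,f"pics/j_{n}.png")
E
```

```text
t 24.05 tcp [0.5189 0.1627 0.0561] hous [-38.3 155.3] F [3.6 1.9 2.3] w 0.017 j [ 0.06 -0.04 -0.33  1.27  0.01  1.49]
[[ 0.002  0.99   0.14 ]
 [ 0.007  0.14  -0.99 ]
 [-1.     0.003 -0.007]]
```

View pics/j_side.png

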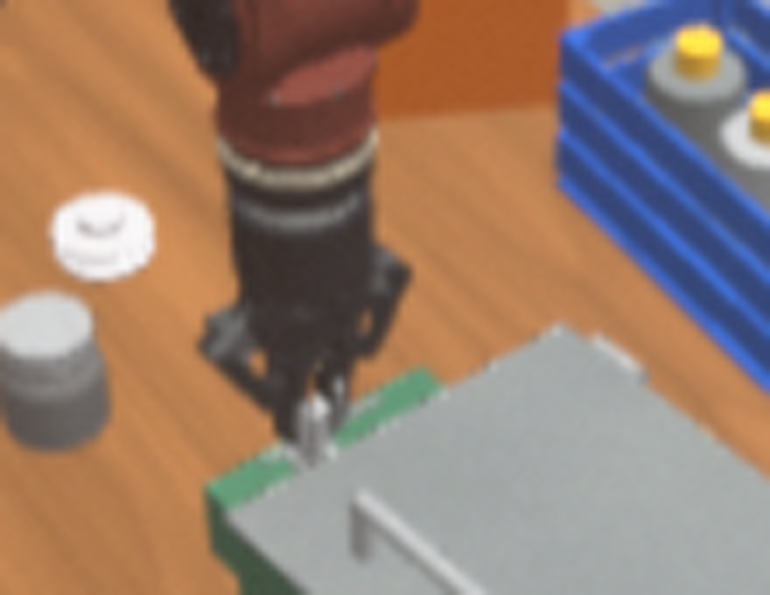

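>>> play_rows(plan=[[0,0.004,0,0],[0,0.009,0,0],[0,0.014,0,0],[0,0.019,0,0],[0,0.023,0,0],[0,0.026,0,0],[0,0.028,0,0],[0,0.028,0,0]])

```text
time: 24.9
tcp_pos: [0.5467, 0.1669, 0.0561]
tool_rot: [0.533, 0.466, 0.535, -0.461]
ft_force: [-1.3, 1.4, 3.4]
grip_width: 0.017
```

>>> play_rows(plan=[[0,0.001,0,0],[0,0.002,0,0],[0,0.003,0,0],[0,0.003,0,0]])

```text
time: 25.3
tcp_pos: [0.5487, 0.1672, 0.0561]
tool_rot: [0.532, 0.465, 0.536, -0.462]
ft_force: [-7.0, -1.3, 9.3]
grip_width: 0.0171
```

```bash
python3 - <<'E'
from mv import *
show()
E
```

```text
t 25.3 tcp [0.5487 0.1672 0.0561] hous [ -8.2 155.5] F [-7.  -1.3  9.3] w 0.0171 j [ 0.06  0.05 -0.24  1.28  0.01  1.49]
[[-0.001  0.99   0.141]
 [ 0.007  0.141 -0.99 ]
 [-1.    -0.    -0.007]]
```

>>> play_rows(plan=[[0,0.001,0,0],[0,0.002,0,0],[0,0.002,0,0]])

```text
time: 25.6
tcp_pos: [0.5488, 0.1672, 0.0561]
tool_rot: [0.531, 0.464, 0.537, -0.463]
ft_force: [-11.4, -2.6, 13.3]
grip_width: 0.0169
```

>>> play_rows(plan=[[0,0,0,0],[0,0,0,0],[0,0,0,0],[0,0,0,0],[0,0,0,0],[0,0,0,0]], fingers=-1)

```text
time: 26.2
tcp_pos: [0.5488, 0.1672, 0.056]
tool_rot: [0.531, 0.464, 0.537, -0.463]
ft_force: [0.9, 0.5, 0.6]
grip_width: 0.0854
```

>>> play_rows(plan=[[-0.02,0,0,0],[-0.06,0,0,0],[-0.1,0,0,0],[-0.13,0,0,0],[-0.14,0,0,0],[-0.14,0,0,0]])

```text
time: 26.8
tcp_pos: [0.5505, 0.1664, 0.1975]
tool_rot: [0.532, 0.465, 0.536, -0.462]
ft_force: [0.2, 0.7, -0.3]
grip_width: 0.0855
```

```bash
python3 - <<'E'
from mv import *
show()
print(to(hw(-85,0,200),XJ))
for n,(x,y,w,h,k) in {"top":(230,120,130,100,6),"side":(260,110,110,85,7)}.items():
    crop(grab_frame(n),x,y,w,h,k,f"pics/k_{n}.png")
E
```

```text
t 26.8 tcp [0.5505 0.1664 0.1975] hous [ -6.5 154.4] F [ 0.2  0.7 -0.3] w 0.0855 j [ 0.06  0.03 -0.01  1.54  0.01  1.49]
[[-0.003  0.99   0.141]
 [ 0.006  0.141 -0.99 ]
 [-1.    -0.002 -0.007]]
(array([-0.0034, -0.0782,  0.1546]), np.float64(-0.002))
```

View pics/k_side.png

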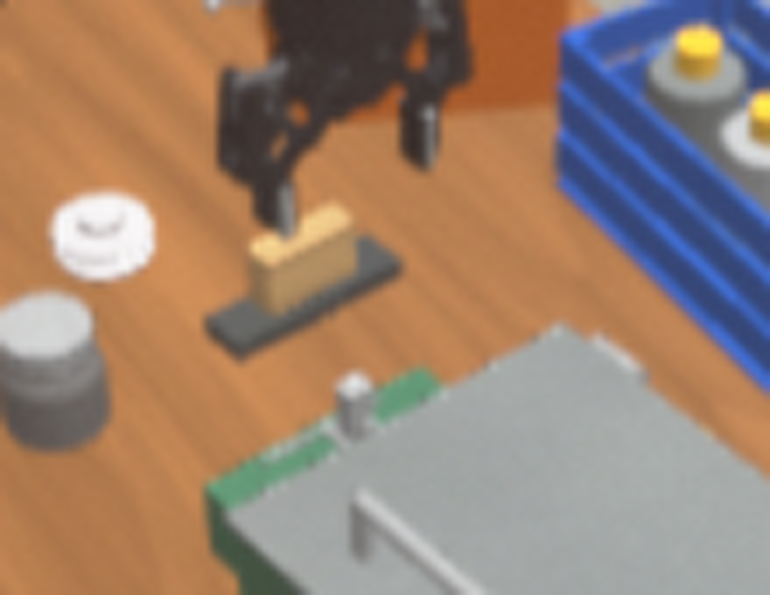

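View pics/k_top.png

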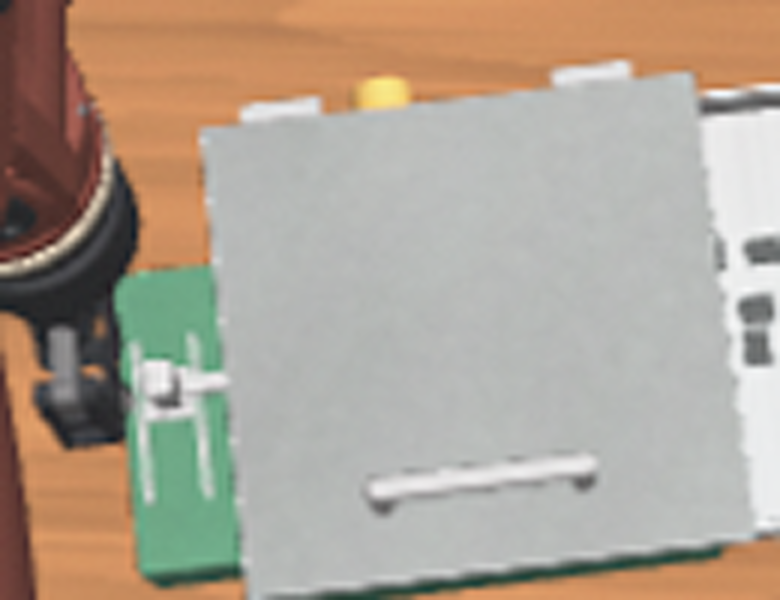

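Tab slid to its stop (top view tab now at row 382 vs 440). Back to the handle.

>>> play_rows(plan=[[-0.003,-0.02,0.04,0],[-0.003,-0.04,0.08,0],[-0.003,-0.06,0.12,0],[-0.003,-0.075,0.148,0],[-0.003,-0.0782,0.1546,0],[-0.003,-0.0782,0.1546,0],[-0.003,-0.0782,0.1546,0]])

```text
time: 27.6
tcp_pos: [0.4933, 0.003, 0.196]
tool_rot: [0.53, 0.463, 0.538, -0.464]
ft_force: [0.6, 0.7, 1.2]
grip_width: 0.0855
```

```bash
python3 - <<'E'
from mv import *
show()
print(to(hw(-84.5,0,99.5),XJ))
E
```

```text
t 27.6 tcp [0.4933 0.003  0.196 ] hous [-86.5   0.8] F [0.6 0.7 1.2] w 0.0855 j [-0.26 -0.21 -0.24  1.55  0.    1.17]
[[-0.008  0.99   0.141]
 [ 0.007  0.141 -0.99 ]
 [-1.    -0.007 -0.008]]
(array([0.0965, 0.0026, 0.0015]), np.float64(-0.002))
```

>>> play_rows(plan=[[0.03,0.0026,0.0015,0],[0.06,0.0026,0.0015,0],[0.08,0.0026,0.0015,0],[0.09,0.0026,0.0015,0],[0.0965,0.0026,0.0015,0],[0.0965,0.0026,0.0015,0],[0.0965,0.0026,0.0015,0]])

```text
time: 28.3
tcp_pos: [0.4959, 0.0026, 0.1005]
tool_rot: [0.531, 0.463, 0.537, -0.463]
ft_force: [-0.6, -0.4, 0.2]
grip_width: 0.0853
```

>>> play_rows(plan=[[0,0,0,0],[0,0,0,0],[0,0,0,0],[0,0,0,0],[0,0,0,0],[0,0,0,0],[0,0,0,0],[0,0,0,0],[0,0,0,0]], fingers=1, force=50)

```text
time: 29.2
tcp_pos: [0.4951, 0.0024, 0.1006]
tool_rot: [0.53, 0.463, 0.538, -0.464]
ft_force: [-5.5, -0.2, 5.0]
grip_width: 0.0101
```

```bash
python3 - <<'E'
from mv import *
show()
o,R=st()
for d in (1,3,6,10,15,20,25,30,35,40,45):
    t=np.radians(d); dx=-205*np.cos(t)+45*np.sin(t)+205; dz=45*np.cos(t)+205*np.sin(t)-45
    w=np.array([np.cos(P[2])*dx,np.sin(P[2])*dx,dz])/1e3
    print(d,(R.T@w).round(4))
E
```

```text
t 29.2 tcp [0.4951 0.0024 0.1006] hous [-84.8   0. ] F [-5.5 -0.2  5. ] w 0.0101 j [-0.26 -0.2  -0.4   1.38  0.    1.17]
[[-0.009  0.99   0.141]
 [ 0.006  0.141 -0.99 ]
 [-1.    -0.008 -0.007]]
1 [-0.0036  0.0008 -0.    ]
3 [-0.0107  0.0026 -0.0001]
6 [-0.0212  0.0057 -0.0002]
10 [-0.035   0.0107 -0.0003]
15 [-0.0517  0.0182 -0.0004]
20 [-0.0676  0.0272 -0.0005]
25 [-0.0827  0.0376 -0.0006]
30 [-0.0968  0.0492 -0.0008]
35 [-0.1099  0.062  -0.0009]
40 [-0.1218  0.076  -0.001 ]
45 [-0.1325  0.0908 -0.0011]
```

>>> play_rows(plan=[[-0.0036,0.0008,0,0],[-0.007,0.0017,0,0],[-0.0107,0.0026,0,0],[-0.0107,0.0026,0,0]])

```text
time: 29.6
tcp_pos: [0.4976, 0.0028, 0.1115]
tool_rot: [0.53, 0.463, 0.538, -0.464]
ft_force: [-1.4, -0.8, -4.8]
grip_width: 0.0099
```

>>> play_rows(plan=[[-0.0035,0.001,0,0],[-0.0105,0.0031,-0.0001,0],[-0.0175,0.0055,-0.0002,0],[-0.0243,0.0081,-0.0002,0],[-0.041,0.0156,-0.0003,0],[-0.0569,0.0246,-0.0004,0],[-0.072,0.035,-0.0005,0],[-0.0861,0.0466,-0.0007,0],[-0.0861,0.0466,-0.0007,0],[-0.0861,0.0466,-0.0007,0]])

```text
time: 30.6
tcp_pos: [0.5436, 0.0097, 0.1989]
tool_rot: [0.53, 0.462, 0.538, -0.464]
ft_force: [-10.5, -2.1, 4.6]
grip_width: 0.0097
```

```bash
cat > ang.py <<'E'
from mv import *
show()
o,R=st()
p0=np.array([.4951,.0024,.1006]); d=o["tcp_pos"]-p0
dx=(np.cos(P[2])*d[0]+np.sin(P[2])*d[1])*1e3; 
a=np.arctan2(45+d[2]*1e3,205-dx)-np.arctan2(45,205); print("angle",np.degrees(a),"r",np.hypot(45+d[2]*1e3,205-dx))
crop(grab_frame("side"),250,90,165,135,4.4,"pics/m%d.png"%int(o["time"]*10))
t=np.radians(45); dx=-205*np.cos(t)+45*np.sin(t)+205; dz=45*np.cos(t)+205*np.sin(t)-45
print(R.T@(p0+np.array([np.cos(P[2])*dx,np.sin(P[2])*dx,dz])/1e3-o["tcp_pos"]))
E
python3 ang.py; ls pics|grep ^m
```

```text
t 30.6 tcp [0.5436 0.0097 0.1989] hous [-35.7   0.2] F [-10.5  -2.1   4.6] w 0.0097 j [-0.22 -0.05 -0.09  1.55  0.    1.2 ]
[[-0.011  0.99   0.141]
 [ 0.005  0.141 -0.99 ]
 [-1.    -0.01  -0.007]]
angle 30.205353397492136 r 211.7800806693614
[-3.38926448e-02  4.24517216e-02 -2.10674471e-05]
m306.png
```

View pics/m306.png

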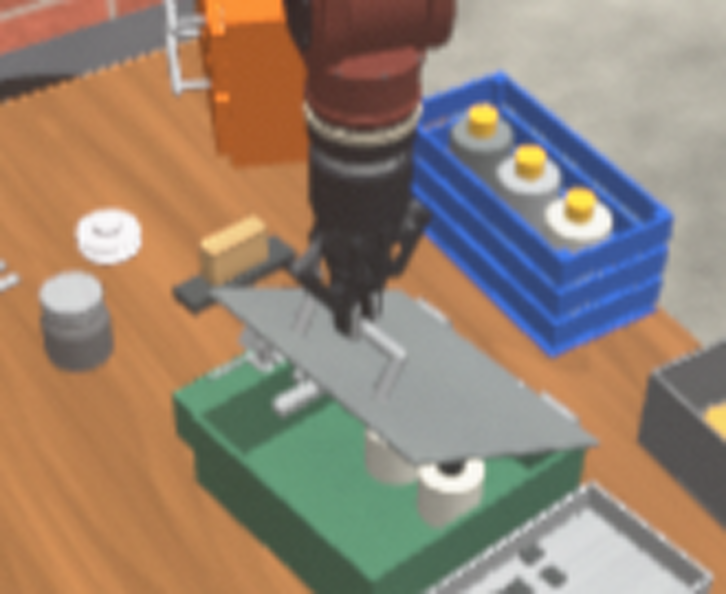

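>>> play_rows(plan=[[-0.006,0.006,0,0],[-0.012,0.0132,0,0],[-0.018,0.02,0,0],[-0.0235,0.0273,0,0],[-0.0285,0.0345,0,0],[-0.0325,0.0403,0,0],[-0.0339,0.0425,0,0],[-0.0339,0.0425,0,0],[-0.0339,0.0425,0,0]])

```text
time: 31.55
tcp_pos: [0.5848, 0.0157, 0.2358]
tool_rot: [0.53, 0.462, 0.538, -0.464]
ft_force: [-15.9, 0.5, 16.4]
grip_width: 0.0099
```

```bash
python3 ang.py; cp pics/m315.png pics/mm.png 2>/dev/null; ls pics|grep ^m
```

```text
t 31.55 tcp [0.5848 0.0157 0.2358] hous [6.  0.4] F [-15.9   0.5  16.4] w 0.0099 j [-0.2   0.08  0.11  1.62  0.    1.23]
[[-0.011  0.99   0.142]
 [ 0.005  0.142 -0.99 ]
 [-1.    -0.01  -0.006]]
angle 45.23946227768616 r 213.3815670819919
[0.00341345 0.00116993 0.00041648]
m306.png
m315.png
mm.png
```

>>> play_rows(plan=[[0,0,0,0],[0,0,0,0],[0,0,0,0],[0,0,0,0]])

```text
time: 32.0
tcp_pos: [0.5847, 0.0158, 0.236]
tool_rot: [0.53, 0.462, 0.538, -0.465]
ft_force: [-2.2, -0.9, -1.4]
grip_width: 0.0097
```

```bash
python3 ang.py; ls -t pics|head -1
python3 - <<'E'
from mv import *
crop(grab_frame("top"),190,120,215,110,3.7,"pics/tend.png")
E
```

```text
t 32.0 tcp [0.5847 0.0158 0.236 ] hous [5.8 0.4] F [-2.2 -0.9 -1.4] w 0.0097 j [-0.2   0.08  0.11  1.62  0.    1.23]
[[-0.011  0.99   0.142]
 [ 0.005  0.142 -0.99 ]
 [-1.    -0.01  -0.006]]
angle 45.222584333841986 r 213.60945537026757
[0.00356962 0.00134806 0.00046444]
m320.png
```

View pics/m315.png

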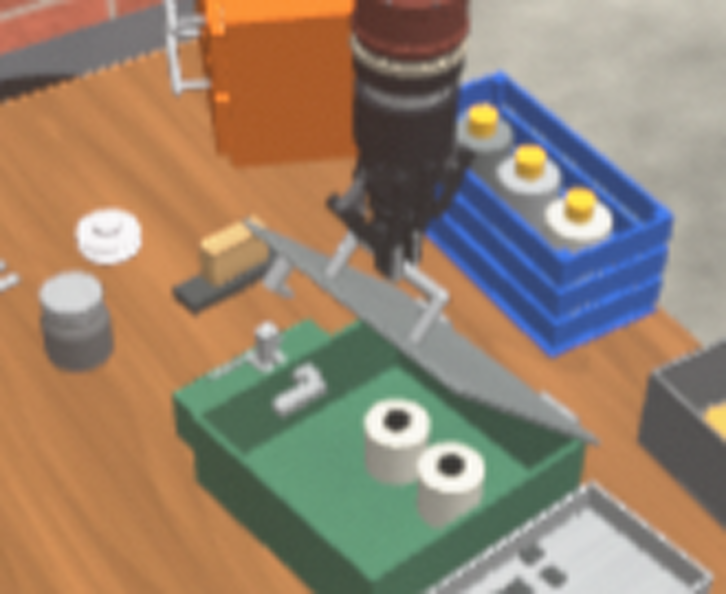

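View pics/tend.png

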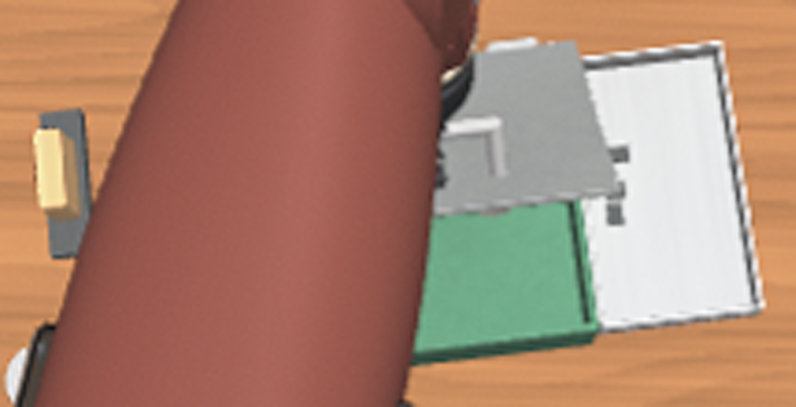

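```bash
python3 - <<'E'
from mv import *
f=grab_frame("top");g=grab_frame("side")
for d in (40,43,45,47,50):
    t=np.radians(d); x=120-245*np.cos(t)+6*np.sin(t); z=86+245*np.sin(t)+6*np.cos(t)
    print(d,((proj(f,hw(x,-132,z))[0]+.5-[190,120])*3.7).round(),((proj(g,hw(x,122,z))[0]+.5-[250,90])*4.4).round(),((proj(g,hw(x,-132,z))[0]+.5-[250,90])*4.4).round())
crop(grab_frame("side"),260,90,135,100,5.8,"pics/end.png")
show()
E
```

```text
40 [625. 215.] [232. 238.] [445. 410.]
43 [624. 199.] [240. 224.] [455. 395.]
45 [624. 189.] [246. 215.] [461. 386.]
47 [624. 178.] [252. 206.] [468. 376.]
50 [623. 161.] [261. 193.] [479. 361.]
t 32.25 tcp [0.5847 0.0157 0.2359] hous [5.8 0.4] F [-3.3 -1.1 -2. ] w 0.0099 j [-0.2   0.08  0.11  1.62  0.    1.23]
[[-0.011  0.99   0.142]
 [ 0.005  0.142 -0.99 ]
 [-1.    -0.01  -0.006]]
```

View pics/end.png

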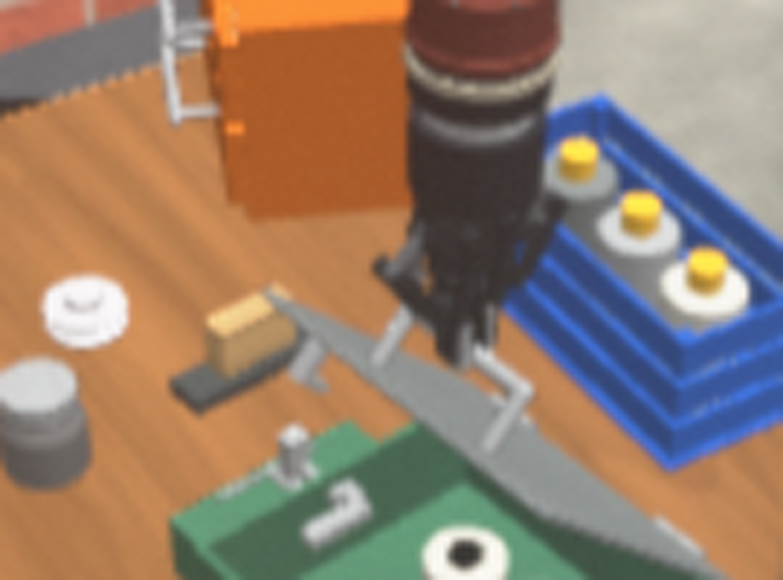

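```bash
python3 -c "
from bench import *
print(get_obs()['time']); print(sign_off())"
```

```text
32.25
the job is handed in; nothing more can be done
None
```

The job is done and handed in at 32.3 s. One sweep with the scraper put all four chips in the tray, and the scraper is standing on the bench on the +y side, within about 10 mm of where it started.

- **Tug:** the cover stopped hard after about 4.5 mm, with the pull rising to 19.5 N, so it was caught. I lowered it and let go before touching the tab.
- **Release tab:** I slid it 30 mm to its stop, and the cover then lifted freely.
- **Final hold:** the cover is held at about 45° (45.2° from the arm's pose, 43 to 45° from the pictures) with only about 4 N on the wrist.
- **Last pictures:** the chips were lying in the tray and the scraper was upright. The jar and pulley were where they had been. I did not check the other bystanders again, but the arm never went near them.

Two readings disagreed with what was given:

- **Fingertip height:** the pictures showed the fingertips about 29 mm higher than the stated tool geometry. My first close on the handle therefore shut on nothing above the bar. I lowered 29 mm from that estimate and the next grip held.
- **Handle radius:** at the end the distance from the hinge measured about 213 mm instead of 210. That put up to 23 N on the wrist until I relaxed the arm's target to the measured pose.

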